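# Sort stripped spray-gun fittings into their trays

### The job

Sort the brass spray-gun fittings on the bench: stand both hexagonal nuts in the square tray, lay both hose tails in the long tray, and set the round air cap in the round dish with its two horns up. Each must rest flat on the floor of its tray, not on a rim or on another part, and be let go; leave the paint cup and the spanner where they are.

Things in the scene. Friction and masses are not known exactly. Their poses are not given: they have to be found in the camera images.
- nut_a: brass hexagonal coupling nut standing on end, 32 mm across flats (37 over the corners), 32 mm tall, with a 18 mm bore right through. Origin at its centre, 16 mm above its underside; z is the bore axis (up), two of its flats face +y and -y, the others at 60 degree steps. About 130 g. One of two alike
- nut_b: brass hexagonal coupling nut standing on end, 32 mm across flats (37 over the corners), 32 mm tall, with a 18 mm bore right through. Origin at its centre, 16 mm above its underside; z is the bore axis (up), two of its flats face +y and -y, the others at 60 degree steps. About 130 g. One of two alike
- tail_a: brass hose tail lying on its side, 75 mm long along its x: a square block 24 x 24 mm, 22 mm long, centred at x = -2 mm (also the centre of mass; grip here), a threaded end 20 mm thick to x = -35 mm, a ribbed hose end 17 mm thick to x = +40 mm. Origin on the long axis, 12 mm above its support; the block's flats face +-y and +-z. About 100 g. One of two alike
- tail_b: brass hose tail lying on its side, 75 mm long along its x: a square block 24 x 24 mm, 22 mm long, centred at x = -2 mm (also the centre of mass; grip here), a threaded end 20 mm thick to x = -35 mm, a ribbed hose end 17 mm thick to x = +40 mm. Origin on the long axis, 12 mm above its support; the block's flats face +-y and +-z. About 100 g. One of two alike
- air_cap: brass spray-gun air cap, a round ribbed ring 49 mm in diameter and 15 mm tall, above it a low cone to 20 mm and two small horns (7 x 13 mm) standing to 31 mm at x = +12.5 and -12.5 mm. Origin at the centre of its underside, z up through the top. It is held across the ring, best along its y axis (away from the horns). About 140 g
- long_tray: long narrow tray, outside 86 mm along its x by 206 mm along its y, inside 80 x 200 mm; it takes the two hose tails, for instance end to end along y. Fixed to the bench. Dark steel, 17 mm high, floor 3 mm thick, wall 3 mm. Origin at the centre of its underside, z up
- square_tray: square tray, outside 112 x 112 mm, inside 106 x 106 mm; it takes the two nuts side by side. Fixed to the bench. Dark steel, 17 mm high, floor 3 mm thick, wall 3 mm. Origin at the centre of its underside, z up
- round_dish: round dish, outside diameter 120 mm at the rim and 112 mm at the foot, flat inner floor about 106 mm across; it takes the air cap. Fixed to the bench. Dark steel, 17 mm high, floor 3 mm thick, wall 3 mm. Origin at the centre of its underside, z up
- paint_cup: bystander: empty open aluminium paint cup, 66 mm in diameter, 60 mm tall, standing on the bench. Origin at the centre of its underside. Not to be moved or tipped
- spanner: bystander: dark steel spanner with a ring at one end and open jaws at the other, 130 mm long, lying flat on the bench along its x axis, less than 20 mm high. Origin at its underside near the middle. Not to be moved

How it is judged:
At the end, for the whole second after the job is handed in: Both nuts upright (0.15 rad) on the square tray's floor, both hose tails level (0.17 rad) on the long tray's floor, the air cap horns up (0.15 rad) on the round dish's floor; centres within 42 mm, 35 x 95 mm and 36 mm of the tray centres; all released and at rest (x of nut_a in the frame of square_tray between -0.042 and 0.042 m and y of nut_a in the frame of square_tray between -0.042 and 0.042 m and z of nut_a in the frame of square_tray between 0.015 and 0.023 m and linear speed of each of nut_a, nut_b, tail_a, tail_b, air_cap below 0.02 m/s and angular speed of each of nut_a, nut_b, tail_a, tail_b, air_cap below 0.2 rad/s and angle between the z axis of each of nut_a, nut_b and the z axis of square_tray, either way round below 0.15 rad and x of nut_b in the frame of square_tray between -0.042 and 0.042 m and y of nut_b in the frame of square_tray between -0.042 and 0.042 m and z of nut_b in the frame of square_tray between 0.015 and 0.023 m and x of tail_a in the frame of long_tray between -0.035 and 0.035 m and y of tail_a in the frame of long_tray between -0.095 and 0.095 m and z of tail_a in the frame of long_tray between 0.01 and 0.02 m and angle between the x axis of each of tail_a, tail_b and the z axis of long_tray, either way round above 1.4 rad and x of tail_b in the frame of long_tray between -0.035 and 0.035 m and y of tail_b in the frame of long_tray between -0.095 and 0.095 m and z of tail_b in the frame of long_tray between 0.01 and 0.02 m and horizontal distance between air_cap and round_dish below 0.036 m and z of air_cap in the frame of round_dish between -0.001 and 0.008 m and angle between air_cap's own z axis and vertical below 0.15 rad); the robot touches nothing.
It fails at once if the paint cup or the spanner is shifted by more than 30 mm, or the cup is tipped (distance of any of paint_cup, spanner from where it was at the start of the episode above 0.03 m or angle between paint_cup's own z axis and vertical above 0.5 rad).
It also fails if it takes over 128 s, if anything falls off the work surface, if the arm or the gripper's body presses on something with over 40 N, if the wrist force passes 120 N, or if a joint passes its speed limit or range.

### The arm

A 6-joint arm with a two-finger parallel gripper is mounted at the origin on the work surface. World frame = base frame: x ahead of the robot, y to its left, z up, the work surface at z = 0. Lengths are in m, angles in rad, forces in N, time in s.
With the tool pointing down it reaches from about 0.425 to 1.125 m from the base axis. Payload 14.9 kg.
Tool frame: the origin (TCP) lies midway between the tips of the shut fingers; the grasp point (between the pads) lies 19 mm behind it (r.pinch_z is the y of the grasp point in the tool frame, in m); y points along the fingers, x is the direction in which the jaws open and shut, and the axes are right-handed (so a half turn about y gives the same grasp; the last joint's range is limited). The gripper opens to 91 mm and grips with 3 to 60 N. Pads are 32 mm wide; open, the fingers measure 118 mm over their backs; the gripper's body (76 mm by 178 mm) begins 60 mm behind the grasp point.
Start: joints at [1.122, 0.379, 1.734, -0, 1.028, -0.033], TCP at [0.283, 0.64, 0.214] pointing down, gripper open.
Joint ranges: [-2.77, 2.77], [-0.74, 2.19], [0, 2.66], [-1.06, 4.2], [0.31, 2.87], [-3.08, 3.08]. Speed limits (rad/s): [1.89, 1.89, 2.39, 3.14, 3.14, 3.14].

### API

Orientations are given as a unit quaternion [w, x, y, z].
In Python, from rig import monitor, viewer, r gives the robot as it stands.
- The arm moves only by the tool move_arm, never from a script. Its argument "rows" is text: rows parted by semicolons, each of 7 numbers parted by spaces: the shift along the tool's x, y, z in m, then the turn, a rotation vector about the tool's x, y, z in rad, then the finger opening in m, from 0 to 0.0912. A call has exactly 8 rows; each row shifts and turns the pose as measured when the row begins, along the tool's axes as they then stand; what a row does not reach is not made up. A row lasts 1/10 s, in which the tool goes at most 50 mm and 8.59 degrees, less where a joint would pass 70% of its speed; a pose out of reach is approached as far as the arm can. A call is refused whole if a number of a shift passes 0.05 or a number of a turn 0.15, either way. A call with a gripper value outside its range is refused whole. The fingers move at their own pace and stop on an object; the grip force is fixed at half the most. Time passes only in rows, so rows that do not move let the fingers close, or fill a call up. It gives the time, the measured TCP pose, the force and the opening at its end, in the units of the state.
- monitor.get_state(): the state, without advancing time (a new reading comes with each control period).
- viewer.read_camera(name): name is "scene" or "top" or "wrist"; returns a dict with "img" (480x640x3 uint8, red, green, blue), "fovy" (degrees; the focal length in pixels is half the picture's height over the tangent of half this angle, whatever the lens; pixels are square), "cx", "cy" (the principal point, pixels), "k1" (the pictures are not rectified: a ray, as slopes to the right and down, at radius r is drawn at 1 + k1 r^2 times it, then the intrinsics apply), "rvec" (rotation vector, rad) and "tvec" (3), from world to camera coordinates, as OpenCV has them; the wrist camera has in their place "hand_eye" (4x4, takes a point from camera to tool coordinates, whose origin is the TCP and whose axes are the tool frame's). Camera axes: x right, y down, z forward; pixel columns grow to the right and rows downward; lengths in m; the calibration is good to about 2 mm. A picture is of the moment at which its call begins: read the wrist's pose just before it. There is no depth.
- r.sign_off(): hands the job in, once; it reports no verdict.
The state is a dict: "clock": time; "joints": joint angles; "dq": joint speeds; "joint_efforts": joint torques, N m; "tool_pos": TCP position; "tool_rot": TCP orientation; "contact_force": force on the tool from outside, world axes, zero at the start; "moment": the same for the moment, N m; "width": finger opening in m.
Only numpy, scipy, OpenCV 4.12 (cv2) and the standard library are available. Lean on these libraries where they do the work, as an engineer would, in place of code of your own. Each camera call takes 0.05 s, during which the arm holds its last target.

## Working session

There is one attempt and no reset: what is moved stays moved. The work goes in short steps, Python scripts to look and compute and a tool call to move; the robot and the scene stay as the last step left them, time stands still between calls to the robot, and variables do not carry over. Pictures are saved under pics/ and viewed, and the job is handed in when it is done.

Besides the shell and the picture viewer there is one more tool, called after "Call:" by a JSON object that holds its "name" and its "arguments", one argument or row to a line. move_arm: Moves the arm, as the interface text tells. Its arguments: {"type":"object","properties":{"rows":{"type":"string"}},"required":["rows"]}

```bash
ls; mkdir -p pics
python3 - <<'E'
from rig import monitor, viewer, r
import cv2
print(monitor.get_state(), r.pinch_z)
for n in("scene","top","wrist"):
    d=viewer.read_camera(n); cv2.imwrite(f"pics/{n}0.png",d["img"][:,:,::-1])
    print({k:v for k,v in d.items() if k!="img"})
E
```

```text
pics
{'clock': 0.0, 'joints': array([ 1.12167526e+00,  3.79456703e-01,  1.73477084e+00, -1.14280386e-06,
        1.02852611e+00, -3.32901366e-02]), 'dq': array([-1.39913232e-03,  5.87061226e-04, -9.39765951e-04,  9.16706769e-04,
       -8.18916643e-05,  3.04555833e-05]), 'joint_efforts': array([-3.37413054e-03, -7.63715744e+01, -4.34373415e+01,  6.49378868e-02,
        4.22930648e-02, -1.84021083e-04]), 'tool_pos': array([0.28258879, 0.639983  , 0.21325953]), 'tool_rot': array([-0.592229  ,  0.59265462,  0.38567042, -0.38637242]), 'contact_force': array([ 0.96657698, -0.22950828,  0.10438831]), 'moment': array([-0.01524001,  0.05180885, -0.03733451]), 'width': 0.09095336556689557} -0.0188
{'fovy': 52.589265848310745, 'cx': 317.8403145264192, 'cy': 247.315873506764, 'k1': -0.0038763762018907285, 'rvec': array([ 0.88600176,  2.35928883, -1.20260883]), 'tvec': array([ 0.36641354, -0.15383922,  1.38151424])}
{'fovy': 52.16896071008594, 'cx': 329.67071145727266, 'cy': 236.03044038272856, 'k1': -0.07706701983042717, 'rvec': array([ 2.13954234, -2.12331042,  0.13526638]), 'tvec': array([0.01046248, 0.48815346, 0.91150106])}
{'fovy': 69.94214910705331, 'cx': 320.4328152196011, 'cy': 238.43353997350883, 'k1': -0.03887626575634105, 'hand_eye': array([[ 9.99999656e-01, -4.78443577e-04,  6.77056945e-04,
         3.56790486e-04],
       [-7.88838865e-04, -2.97877124e-01,  9.54603895e-01,
        -1.70862192e-01],
       [-2.55044326e-04, -9.54604101e-01, -2.97877399e-01,
         8.45909956e-02],
       [ 0.00000000e+00,  0.00000000e+00,  0.00000000e+00,
         1.00000000e+00]])}
```

View pics/top0.png

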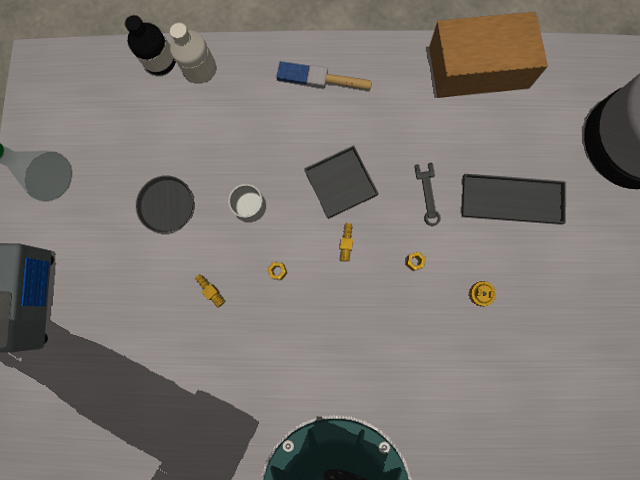

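View pics/scene0.png

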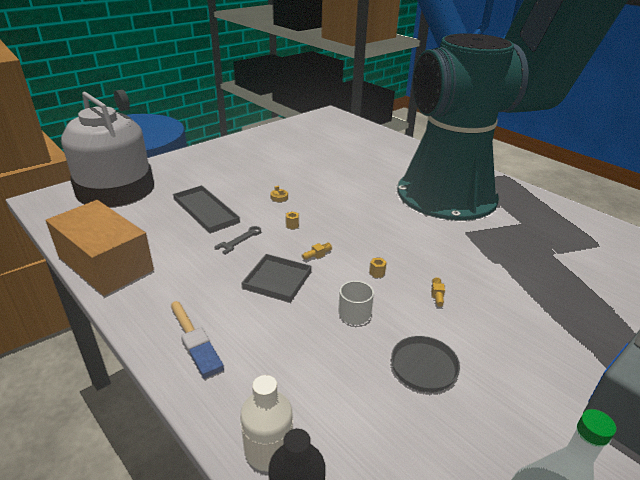

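View pics/wrist0.png

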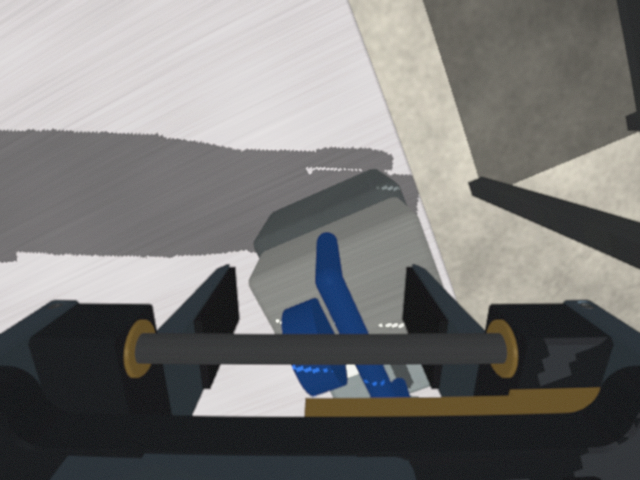

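The top view shows brass parts at about (210,290) and (346,242) for the tails, (277,270) and (415,261) for the nuts, and (482,293) for the cap. The square tray is at (341,182), the long tray at (513,199) and the dish at (165,205). Next I'll measure them.

```bash
cat > h.py <<'E'
import numpy as np, cv2
from scipy.spatial.transform import Rotation as R
from rig import monitor, viewer, r
def st(): return monitor.get_state()
def Rt(s): q=s["tool_rot"]; return R.from_quat([q[1],q[2],q[3],q[0]]).as_matrix()
def cam(n):
    s=st(); d=viewer.read_camera(n)
    if n=="wrist":
        H=d["hand_eye"]; A=Rt(s); d["C"]=A@H[:3,3]+s["tool_pos"]; d["R"]=A@H[:3,:3]
    else:
        M=cv2.Rodrigues(d["rvec"])[0]; d["R"]=M.T; d["C"]=-M.T@d["tvec"]
    d["f"]=240/np.tan(np.radians(d["fovy"])/2)
    return d
def ray(d,uv):
    uv=np.atleast_2d(uv).astype(float); p=(uv-[d["cx"],d["cy"]])/d["f"]
    q=p.copy()
    for _ in range(20): q=p/(1+d["k1"]*(q**2).sum(1,keepdims=True))
    return np.c_[q,np.ones(len(q))]@d["R"].T
def plane(d,uv,z):
    v=ray(d,uv); t=(z-d["C"][2])/v[:,2]; return d["C"]+t[:,None]*v
def tri(d1,u1,d2,u2):
    a=ray(d1,u1)[0];b=ray(d2,u2)[0];a/=np.linalg.norm(a);b/=np.linalg.norm(b)
    P=lambda v:np.eye(3)-np.outer(v,v)
    x=np.linalg.solve(P(a)+P(b),P(a)@d1["C"]+P(b)@d2["C"])
    return x,np.linalg.norm(P(a)@(x-d1["C"]))*2
def brass(d):
    h=cv2.cvtColor(d["img"],cv2.COLOR_RGB2HSV)
    return cv2.inRange(h,(14,120,60),(32,255,255))
def blobs(m,amin=60):
    n,l,s,c=cv2.connectedComponentsWithStats(m)
    return [(c[i],s[i][4],l==i) for i in range(1,n) if s[i][4]>amin]
def save(d,n): cv2.imwrite(f"pics/{n}.png",d["img"][:,:,::-1])
E
python3 - <<'E'
from h import *
np.set_printoptions(precision=4,suppress=True)
t=cam("top"); s=cam("scene")
for n,d in(("top",t),("scene",s)):
    for c,a,l in blobs(brass(d)):
        ys,xs=np.nonzero(l); P=plane(d,np.c_[xs,ys],0.013)[:,:2]; m=P.mean(0); w,v=np.linalg.eigh(np.cov((P-m).T))
        print(n,c,a,m,"sd",np.sqrt(w),"ax",np.degrees(np.arctan2(v[1,1],v[0,1])))
g=cv2.cvtColor(t["img"],cv2.COLOR_RGB2HSV)
m=cv2.inRange(g,(0,0,0),(180,90,95)); m[:140]=0;m[240:]=0
for c,a,l in blobs(m,300):
    cs=cv2.findContours(l.astype(np.uint8),cv2.RETR_EXTERNAL,cv2.CHAIN_APPROX_NONE)[0][0]
    Q=plane(t,cs[:,0,:],0.017)[:,:2].astype(np.float32)
    print(c,a,cv2.minAreaRect(Q))
print(t["C"],s["C"])
E
```

```text
top [491.5387  50.2866] 6814 [ 0.8954 -0.3274] sd [0.0479 0.0623] ax 102.93806813081483
top [348.488   81.1387] 375 [ 0.8211 -0.0216] sd [0.0055 0.0268] ax 80.05090163541094
top [346.145 242.926] 338 [ 0.4782 -0.018 ] sd [0.0056 0.0203] ax 173.88350381057128
top [416.1728 260.4817] 191 [ 0.4441 -0.1558] sd [0.0094 0.0097] ax 147.95086593206977
top [276.6667 270.3817] 186 [0.4226 0.1187] sd [0.0094 0.0103] ax 58.73692325246732
top [209.6797 291.0028] 359 [0.3806 0.2507] sd [0.0059 0.0204] ax -137.3292005307162
top [482.6964 293.3057] 471 [ 0.3804 -0.2851] sd [0.0123 0.0126] ax 117.79638814139875
scene [339.2301  20.352 ] 1395 [-1.4501 -1.9466] sd [0.0686 0.4313] ax 46.04816040381922
scene [381.8416  19.5361] 1149 [-1.7198 -1.7943] sd [0.0594 0.4319] ax -139.76069161863992
scene [ 23.8953 213.8745] 11768 [ 0.904  -0.7404] sd [0.0391 0.5499] ax 75.78516006673894
scene [571.0745 157.637 ] 1168 [-0.4923  0.122 ] sd [0.0307 0.1386] ax 87.7766101525667
scene [278.5425 194.3333] 153 [ 0.3863 -0.2795] sd [0.0123 0.0201] ax 55.16502321477913
scene [ 92.0381 239.3075] 4667 [ 0.8516 -0.3919] sd 
[... 526 characters left out ...]
.6905 181.6589] 3102 ((0.6024965643882751, -0.00625225156545639), (0.11407402157783508, 0.11420466005802155), 26.05513572692871)
[ 47.8795 176.087 ] 1793 ((0.6158961653709412, 0.6089622378349304), (0.1036103367805481, 0.10442892462015152), 89.11244201660156)
[427.6142 192.5969] 635 ((0.5777261853218079, -0.18148614466190338), (0.12826551496982574, 0.03760023042559624), 8.48737621307373)
[512.9969 198.7999] 4502 ((0.5692622065544128, -0.35328492522239685), (0.2106449007987976, 0.089950330555439), 86.06177520751953)
[164.7556 204.1943] 2656 ((0.5555980205535889, 0.35149604082107544), (0.12024030089378357, 0.1184941977262497), 46.607234954833984)
[ 0.3453 -0.0096  0.9747] [1.0956 0.649  0.667 ]
```

```bash
cat >> h.py <<'E'
def go(x,y,z,jaw=None):
    "jaw: world angle (deg, mod 180) of the tool x axis; prints shift in tool axes after the turn, and the turn vector"
    s=st(); A=Rt(s); xa=np.degrees(np.arctan2(A[1,0],A[0,0]))
    want=xa if jaw is None else jaw
    dd=(want-xa+90)%180-90
    alt=dd-180*np.sign(dd)
    # goal rotation: tool y down, tool x at angle
    def G(a):
        a=np.radians(a); X=np.array([np.cos(a),np.sin(a),0]); Y=np.array([0,0,-1.]); return np.c_[X,Y,np.cross(X,Y)]
    B=G(xa+dd); rv=R.from_matrix(A.T@B).as_rotvec()
    d=np.array([x,y,z])-s["tool_pos"]
    print("t %.1f pos"%s["clock"],np.round(s["tool_pos"],4),"xang %.1f q6 %.2f w %.4f F"%(xa,s["joints"][5],s["width"]),np.round(s["contact_force"],1))
    print(" TURN(tool) rad",np.round(rv,3),"(alt yaw deg %.0f)"%alt,"| shift after turn",np.round(B.T@d,4),"| shift now",np.round(A.T@d,4))
E
python3 - <<'E'
from h import *
go(0.381,0.251,0.15,132.7)
E
```

```text
t 0.2 pos [0.2827 0.6402 0.2136] xang 66.2 q6 -0.03 w 0.0913 F [-0.5  0.2  0.9]
 TURN(tool) rad [-0.    -1.161 -0.   ] (alt yaw deg -113) | shift after turn [-0.3527  0.0636  0.1917] | shift now [-0.3163  0.0638 -0.2471]
```

Call:
{"name": "move_arm", "arguments": {
  "rows": "-0.04 0 -0.031 0 0 0 0.09;-0.04 0 -0.031 0 0 0 0.09;-0.04 0 -0.031 0 0 0 0.09;-0.04 0 -0.031 0 0 0 0.09;-0.04 0 -0.031 0 0 0 0.06;-0.04 0 -0.031 0 0 0 0.06;-0.04 0 -0.031 0 0 0 0.06;-0.036 0 -0.03 0 0 0 0.06"
}}

```text
clock: 1.05
tool_pos: [0.3791, 0.2539, 0.2126]
tool_rot: [0.591, -0.591, -0.389, 0.388]
contact_force: [0.3, 0.7, -0.4]
width: 0.0616
```

Run:
```python
from h import *
go(0.381,0.251,0.15,132.7)
```

```text
t 1.1 pos [0.3791 0.2539 0.2126] xang 66.6 q6 -0.62 w 0.0616 F [ 0.3  0.7 -0.4]
 TURN(tool) rad [ 1.000e-03 -1.154e+00  1.000e-03] (alt yaw deg -114) | shift after turn [-0.0034  0.0626  0.0006] | shift now [-0.002   0.0626 -0.0029]
```

Call:
{"name": "move_arm", "arguments": {
  "rows": "0 0.008 0 0 -0.144 0 0.06;0 0.008 0 0 -0.144 0 0.06;0 0.008 0 0 -0.144 0 0.06;0 0.008 0 0 -0.144 0 0.06;0 0.008 0 0 -0.144 0 0.06;0 0.008 0 0 -0.144 0 0.06;0 0.008 0 0 -0.144 0 0.06;0 0.006 0 0 -0.144 0 0.06"
}}

```text
clock: 1.85
tool_pos: [0.3814, 0.248, 0.15]
tool_rot: [-0.272, 0.274, 0.654, -0.651]
contact_force: [0.0, 0.5, -0.6]
width: 0.06
```

Run:
```python
from h import *
go(0.381,0.251,0.15,132.7)
d=cam("wrist"); save(d,"w1")
```

```text
t 1.9 pos [0.3814 0.248  0.15  ] xang 134.6 q6 -1.82 w 0.0600 F [ 0.   0.5 -0.6]
 TURN(tool) rad [ 0.005  0.032 -0.001] (alt yaw deg 178) | shift after turn [ 0.0025  0.     -0.0018] | shift now [ 0.0024  0.     -0.0019]
```

View pics/w1.png

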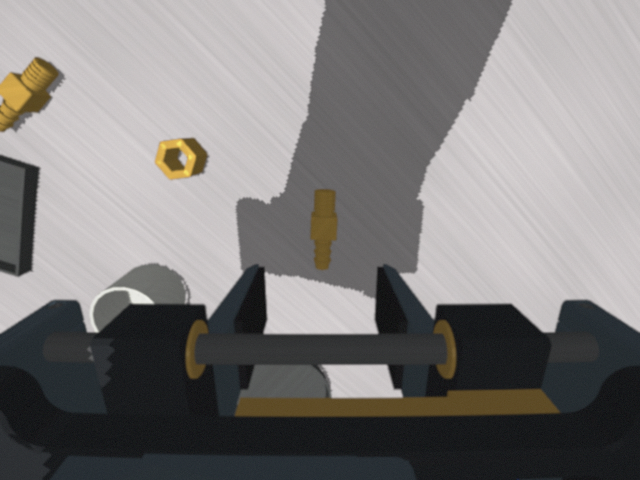

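The wrist view shows the tail between the fingers, from about (324,190) to (322,268), with the block near (323,225). I'll measure it more closely.

```bash
cat >> h.py <<'E'
def tail(d,near=None,amin=150):
    h=cv2.cvtColor(d["img"],cv2.COLOR_RGB2HSV)
    m=cv2.inRange(h,(12,110,35),(34,255,255)); m[330:]=0
    for c,a,l in blobs(m,amin):
        ys,xs=np.nonzero(l); P=plane(d,np.c_[xs,ys],0.013)[:,:2]; mm=P.mean(0)
        if near is not None and np.hypot(*(mm-near))>0.05: continue
        w,v=np.linalg.eigh(np.cov((P-mm).T)); ax=v[:,1]; 
        s=(P-mm)@ax; t=(P-mm)@v[:,0]
        b=np.arange(s.min(),s.max(),0.003); wd=[np.ptp(t[(s>=q)&(s<q+.003)]) if ((s>=q)&(s<q+.003)).sum()>2 else 0 for q in b]
        print("blob",np.round(c),a,"cen",np.round(mm,4),"axis %.1f"%(np.degrees(np.arctan2(ax[1],ax[0]))%180),"len %.3f"%np.ptp(s),"mid",np.round(mm+ax*(s.max()+s.min())/2,4))
        print("  ax",np.round(ax,3),"s0 %.3f"%s.min(),"widths mm",np.round(np.array(wd)*1e3).astype(int))
E
python3 - <<'E'
from h import *
tail(cam("wrist"))
E
```

```text
blob [25. 89.] 2352 cen [ 0.474  -0.0166] axis 171.7 len 0.078 mid [ 0.4782 -0.0173]
  ax [-0.99   0.144] s0 -0.043 widths mm [ 4  7 10 13 16 16 17 22 24 27 30 32 35 36 35 34 29 28 28 25 21 21 21 21
 19 14]
blob [180. 157.] 1480 cen [0.4242 0.116 ] axis 143.5 len 0.047 mid [0.4242 0.1161]
  ax [-0.804  0.595] s0 -0.023 widths mm [10 21 31 32 33 32 32 33 32 32 30 30 29 25 16  6]
blob [323. 227.] 1541 cen [0.3804 0.2504] axis 42.4 len 0.077 mid [0.383  0.2528]
  ax [-0.738 -0.675] s0 -0.042 widths mm [10 12 14 14 12 14 14 12 14 16 23 23 23 22 23 23 23 22 21 17 17 17 17 17
 17 16]
```

Run:
```python
from h import *
go(0.380,0.250,0.004,132.4)
```

```text
t 1.9 pos [0.3811 0.2478 0.1498] xang 134.3 q6 -1.82 w 0.0600 F [ 0.4 -0.6  0.3]
 TURN(tool) rad [ 0.004  0.034 -0.001] (alt yaw deg 178) | shift after turn [ 0.0023  0.1458 -0.0007] | shift now [ 2.500e-03  1.458e-01 -1.000e-04]
```

Call:
{"name": "move_arm", "arguments": {
  "rows": "0.002 0.015 0 0.004 0.034 0 0.06;0 0.02 0 0 0 0 0.06;0 0.025 0 0 0 0 0.06;0 0.025 0 0 0 0 0.06;0 0.02 0 0 0 0 0.06;0 0.015 0 0 0 0 0.06;0 0.01 0 0 0 0 0.06;0 0.01 0 0 0 0 0.06"
}}

```text
clock: 2.75
tool_pos: [0.3838, 0.2517, 0.0093]
tool_rot: [-0.297, 0.301, 0.643, -0.638]
contact_force: [0.4, 0.9, 0.9]
width: 0.0603
```

Run:
```python
from h import *
go(0.380,0.250,0.004,132.4)
```

```text
t 2.8 pos [0.3838 0.2517 0.0093] xang 130.0 q6 -1.74 w 0.0603 F [0.4 0.9 0.9]
 TURN(tool) rad [ 0.009 -0.042 -0.002] (alt yaw deg -178) | shift after turn [0.0013 0.0053 0.004 ] | shift now [0.0011 0.0053 0.0041]
```

Call:
{"name": "move_arm", "arguments": {
  "rows": "0.001 0.002 0.004 0.009 -0.042 0 0.06;0 0.003 0 0 0 0 0.06;0 0 0 0 0 0 0.02;0 0 0 0 0 0 0.02;0 0 0 0 0 0 0.015;0 0 0 0 0 0 0.01;0 0 0 0 0 0 0.01;0 0 0 0 0 0 0.01"
}}

```text
clock: 3.55
tool_pos: [0.3815, 0.2507, 0.0045]
tool_rot: [-0.287, 0.289, 0.646, -0.646]
contact_force: [-0.2, 0.4, -1.6]
width: 0.0238
```

Run:
```python
from h import *
go(0.569,-0.353,0.12,-4)
```

```text
t 3.5 pos [0.3815 0.2507 0.0045] xang 131.9 q6 -1.77 w 0.0238 F [-0.2  0.4 -1.6]
 TURN(tool) rad [ 0.001 -0.769 -0.004] (alt yaw deg -136) | shift after turn [-0.2292 -0.1155  0.5892] | shift now [-0.5748 -0.1144  0.2636]
```

Call:
{"name": "move_arm", "arguments": {
  "rows": "0 -0.01 0 0 0 0 0.01;0 -0.02 0 0 -0.08 0 0.01;0 -0.02 0 0 -0.12 0 0.01;0 -0.02 0 0 -0.12 0 0.01;0 -0.02 0 0 -0.12 0 0.01;0 -0.02 0 0 -0.12 0 0.01;0 -0.015 0 0 -0.12 0 0.01;0 -0.01 0 0 -0.09 0 0.01"
}}

```text
clock: 4.35
tool_pos: [0.3794, 0.2499, 0.1478]
tool_rot: [0.014, -0.015, -0.706, 0.708]
contact_force: [-0.2, -0.7, -1.7]
width: 0.0242
```

Run:
```python
from h import *
go(0.566,-0.393,0.14,-4)
```

```text
t 4.3 pos [0.3794 0.2499 0.1478] xang 177.7 q6 -2.57 w 0.0242 F [-0.2 -0.7 -1.7]
 TURN(tool) rad [-0.002  0.029 -0.002] (alt yaw deg 178) | shift after turn [-0.231   0.0078  0.6283] | shift now [-0.2125  0.0093  0.6348]
```

The last joint would run out of range on this side, so I'll turn half a revolution the other way.

Call:
{"name": "move_arm", "arguments": {
  "rows": "0 0 0 0 0.148 0 0.01;0 0 0 0 0.148 0 0.01;0 0 0 0 0.148 0 0.01;0 0 0 0 0.148 0 0.01;0 0 0 0 0.148 0 0.01;0 0 0 0 0.148 0 0.01;0 0 0 0 0.148 0 0.01;0 0 0 0 0.148 0 0.01"
}}

```text
clock: 5.15
tool_pos: [0.3791, 0.2498, 0.1552]
tool_rot: [-0.408, 0.411, 0.578, -0.575]
contact_force: [-0.4, 0.5, -0.6]
width: 0.0238
```

Call:
{"name": "move_arm", "arguments": {
  "rows": "0 0 0 0 0.148 0 0.01;0 0 0 0 0.148 0 0.01;0 0 0 0 0.148 0 0.01;0 0 0 0 0.148 0 0.01;0 0 0 0 0.148 0 0.01;0 0 0 0 0.148 0 0.01;0 0 0 0 0.148 0 0.01;0 0 0 0 0.148 0 0.01"
}}

```text
clock: 5.95
tool_pos: [0.3775, 0.2489, 0.1601]
tool_rot: [-0.663, 0.664, 0.247, -0.241]
contact_force: [0.4, 0.5, -0.7]
width: 0.0242
```

Run:
```python
from h import *
go(0.566,-0.393,0.14,-4)
```

```text
t 6.0 pos [0.3775 0.2489 0.1601] xang 40.4 q6 -0.17 w 0.0242 F [ 0.4  0.5 -0.7]
 TURN(tool) rad [0.001 0.776 0.009] (alt yaw deg 136) | shift after turn [ 0.2329  0.0201 -0.6271] | shift now [-0.273   0.0203 -0.6107]
```

Call:
{"name": "move_arm", "arguments": {
  "rows": "0 0 0 0 0.148 0 0.01;0 0 0 0 0.148 0 0.01;0 0 0 0 0.148 0 0.01;0 0 0 0 0.148 0 0.01;0 0 0 0 0.148 0 0.01;0.01 0 -0.03 0 0.03 0 0.01;0.015 0 -0.042 0 0 0 0.01;0.015 0 -0.042 0 0 0 0.01"
}}

```text
clock: 6.75
tool_pos: [0.4081, 0.132, 0.1652]
tool_rot: [0.708, -0.705, 0.023, -0.031]
contact_force: [0.4, 0.4, -1.1]
width: 0.0236
```

Call:
{"name": "move_arm", "arguments": {
  "rows": "0.015 0 -0.042 0 0 0 0.01;0.015 0 -0.042 0 0 0 0.01;0.015 0 -0.042 0 0 0 0.01;0.015 0 -0.042 0 0 0 0.01;0.015 0 -0.042 0 0 0 0.01;0.015 0 -0.042 0 0 0 0.01;0.015 0 -0.042 0 0 0 0.01;0.015 0 -0.042 0 0 0 0.01"
}}

```text
clock: 7.55
tool_pos: [0.502, -0.2273, 0.1715]
tool_rot: [0.708, -0.705, 0.021, -0.033]
contact_force: [1.0, 0.9, -1.2]
width: 0.0236
```

Run:
```python
from h import *
go(0.566,-0.393,0.1,-4)
d=cam("wrist"); save(d,"w2")
```

```text
t 7.5 pos [ 0.502  -0.2273  0.1715] xang -4.4 q6 -0.41 w 0.0236 F [ 1.   0.9 -1.2]
 TURN(tool) rad [-0.005 -0.007  0.016] (alt yaw deg -180) | shift after turn [ 0.0754  0.0715 -0.1609] | shift now [ 0.0753  0.072  -0.1607]
```

View pics/w2.png

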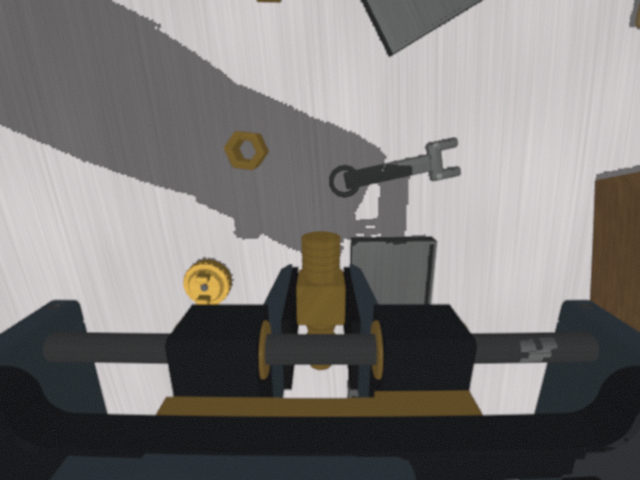

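The tail is held level, with its threaded end towards the camera at about (321,240). I'll carry it to the long tray.

Call:
{"name": "move_arm", "arguments": {
  "rows": "0.018 0.01 -0.038 0 0 0.016 0.01;0.018 0.01 -0.038 0 0 0 0.01;0.018 0.01 -0.038 0 0 0 0.01;0.015 0.01 -0.032 0 0 0 0.01;0.005 0.01 -0.01 0 0 0 0.01;0 0.01 0 0 0 0 0.01;0 0.01 0 0 0 0 0.01;0 0 0 0 0 0 0.01"
}}

```text
clock: 8.4
tool_pos: [0.5659, -0.4, 0.1034]
tool_rot: [0.708, -0.706, 0.028, -0.029]
contact_force: [-0.1, 0.5, -0.4]
width: 0.024
```

Run:
```python
from h import *
go(0.566,-0.393,0.008,-4)
d=cam("top"); save(d,"t1")
```

```text
t 8.4 pos [ 0.5659 -0.4     0.1034] xang -4.6 q6 -0.57 w 0.0240 F [-0.1  0.5 -0.4]
 TURN(tool) rad [-0.003 -0.011  0.002] (alt yaw deg -179) | shift after turn [-0.0004  0.0954  0.007 ] | shift now [-0.0007  0.0954  0.0068]
```

View pics/t1.png

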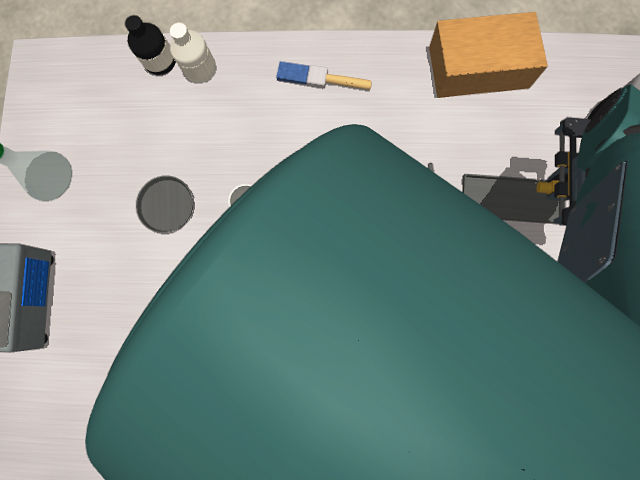

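The arm hides much of the top view. The gripper is over the right end of the long tray and well placed, so I'll descend.

Call:
{"name": "move_arm", "arguments": {
  "rows": "0 0.02 0.007 0 -0.01 0 0.01;0 0.02 0 0 0 0 0.01;0 0.02 0 0 0 0 0.01;0 0.015 0 0 0 0 0.01;0 0.01 0 0 0 0 0.01;0 0.005 0 0 0 0 0.01;0 0 0 0 0 0 0.01;0 0 0 0 0 0 0.01"
}}

```text
clock: 9.25
tool_pos: [0.5685, -0.3908, 0.0131]
tool_rot: [0.707, -0.707, 0.022, -0.026]
contact_force: [-0.6, -1.0, -1.5]
width: 0.0238
```

Run:
```python
from h import *
go(0.566,-0.393,0.0078,-4)
```

```text
t 9.2 pos [ 0.5685 -0.3908  0.0131] xang -3.9 q6 -0.57 w 0.0238 F [-0.6 -1.  -1.5]
 TURN(tool) rad [-0.001  0.002  0.006] (alt yaw deg 180) | shift after turn [-0.0024  0.0053 -0.0024] | shift now [-0.0024  0.0052 -0.0024]
```

Call:
{"name": "move_arm", "arguments": {
  "rows": "-0.002 0.003 -0.003 0 0 0.006 0.01;0 0.002 0 0 0 0 0.01;0 0 0 0 0 0 0.01;0 0 0 0 0 0 0.03;0 0 0 0 0 0 0.04;0 0 0 0 0 0 0.042;0 -0.02 0 0 0 0 0.042;0 -0.03 0 0 0 0 0.042"
}}

```text
clock: 10.05
tool_pos: [0.5653, -0.3935, 0.0574]
tool_rot: [0.707, -0.706, 0.025, -0.023]
contact_force: [0.2, 0.9, 0.6]
width: 0.0421
```

Call:
{"name": "move_arm", "arguments": {
  "rows": "0 -0.04 0 0 0 0 0.042;0 -0.03 0 0 0 0 0.06;-0.02 -0.02 0 0 0 0 0.07;-0.03 0 0.02 0 0 0 0.07;-0.03 0 0.03 0 0 0 0.07;-0.03 0 0.03 0 0 0 0.07;-0.03 0 0.02 0 0 0 0.07;0 0 0 0 0 0 0.07"
}}

```text
clock: 10.85
tool_pos: [0.4298, -0.2821, 0.1557]
tool_rot: [-0.706, 0.708, -0.023, 0.026]
contact_force: [0.3, 0.6, -0.1]
width: 0.0701
```

Run:
```python
from h import *
go(0.381,-0.285,0.12)
d=cam("wrist"); save(d,"w3"); tail(d)
d=cam("top"); save(d,"t2")
```

```text
t 10.8 pos [ 0.4298 -0.2821  0.1557] xang -3.9 q6 -0.56 w 0.0701 F [ 0.3  0.6 -0.1]
 TURN(tool) rad [ 0.003 -0.     0.004] (alt yaw deg 0) | shift after turn [-0.0485  0.0357 -0.0063] | shift now [-0.0486  0.0355 -0.0062]
blob [324.  72.] 1142 cen [ 0.4429 -0.1495] axis 81.9 len 0.035 mid [ 0.4428 -0.1505]
  ax [0.142 0.99 ] s0 -0.019 widths mm [20 23 27 30 34 35 35 34 31 27 24 20]
blob [268. 229.] 1934 cen [ 0.3811 -0.2828] axis 57.1 len 0.050 mid [ 0.3809 -0.2832]
  ax [0.543 0.84 ] s0 -0.026 widths mm [18 29 36 39 42 44 47 47 47 46 45 44 41 38 32 27 18]
blob [458. 300.] 458 cen [ 0.5666 -0.371 ] axis 56.8 len 0.040 mid [ 0.564 -0.375]
  ax [0.547 0.837] s0 -0.025 widths mm [ 7  9  9  9  9  6  7 14 22 25 25 23 19 12]
blob [460. 325.] 158 cen [ 0.5703 -0.4007] axis 167.8 len 0.021 mid [ 0.5716 -0.401 ]
  ax [-0.977  0.212] s0 -0.012 widths mm [ 4  7 10 11 12 12 10]
blob [181. 325.] 155 cen [ 0.2771 -0.3799] axis 3.3 len 0.020 mid [ 0.2761 -0.38  ]
  ax [-0.998 -0.058] s0 -0.009 widths mm [10 11 11 11 10  7  4]
```

View pics/w3.png

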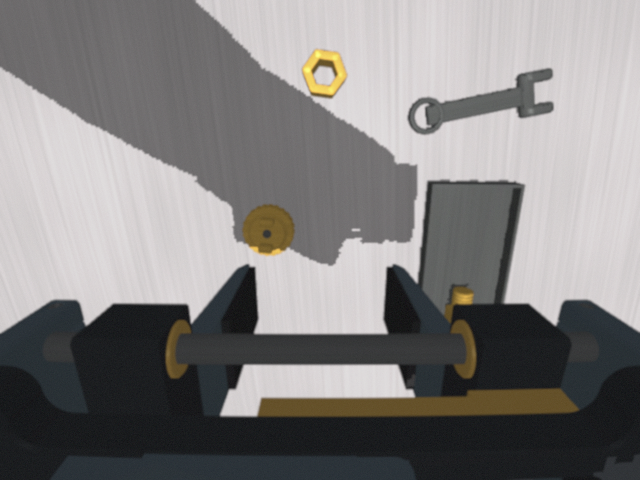

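View pics/t2.png

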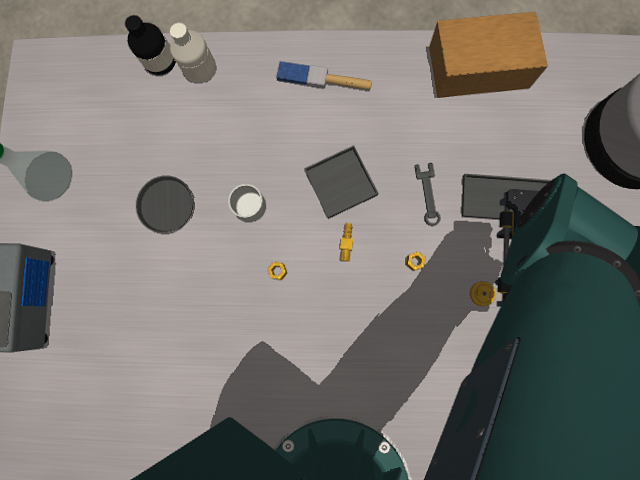

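The first tail lies in the long tray, at about (460,300) in the wrist view. I'll zoom on the cap to find its horn direction.

Run:
```python
import cv2,numpy as np
a=cv2.imread("pics/top0.png")[268:318,457:507]; b=cv2.imread("pics/w3.png")[195:265,233:303]
b=np.clip(b*1.7,0,255).astype(np.uint8)
cv2.imwrite("pics/cz.png",np.hstack([cv2.resize(a,(390,390),interpolation=2),cv2.resize(b,(390,390),interpolation=2)]))
```

```text
(no output)
```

View pics/cz.png

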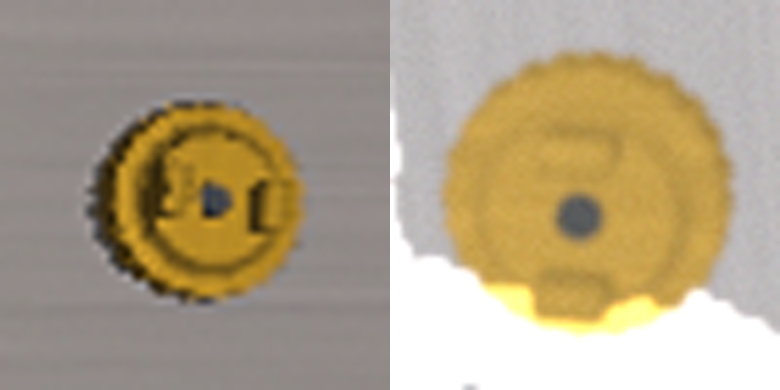

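The horns line up vertically in the wrist picture, which is the tool's z axis. The current jaw direction is therefore right for the cap.

Call:
{"name": "move_arm", "arguments": {
  "rows": "-0.016 0 -0.002 0 0 0 0.075;-0.016 0 -0.002 0 0 0 0.075;-0.016 0.01 -0.002 0 0 0 0.075;0 0.02 0 0 0 0 0.075;0 0.03 0 0 0 0 0.075;0 0.03 0 0 0 0 0.075;0 0.02 0 0 0 0 0.075;0 0.01 0 0 0 0 0.075"
}}

```text
clock: 11.75
tool_pos: [0.3792, -0.2922, 0.0316]
tool_rot: [-0.704, 0.709, -0.022, 0.029]
contact_force: [0.7, -0.1, 0.3]
width: 0.0748
```

Run:
```python
from h import *
go(0.381,-0.284,0.003,-4)
```

```text
t 11.8 pos [ 0.3792 -0.2922  0.0316] xang -4.1 q6 -0.63 w 0.0748 F [ 0.7 -0.1  0.3]
 TURN(tool) rad [ 0.007 -0.002  0.011] (alt yaw deg -180) | shift after turn [0.0012 0.0286 0.0083] | shift now [0.0009 0.0285 0.0085]
```

Call:
{"name": "move_arm", "arguments": {
  "rows": "0.001 0.005 0.008 0.007 0 0.01 0.075;0 0.01 0 0 0 0 0.075;0 0.01 0 0 0 0 0.075;0 0.003 0 0 0 0 0.075;0 0 0 0 0 0 0.03;0 0 0 0 0 0 0.03;0 0 0 0 0 0 0.03;0 0 0 0 0 0 0.03"
}}

```text
clock: 12.55
tool_pos: [0.3805, -0.2846, 0.0022]
tool_rot: [-0.707, 0.707, -0.025, 0.026]
contact_force: [-0.2, 0.4, -2.1]
width: 0.047
```

Run:
```python
from h import *
go(0.5556,0.3515,0.15,-4)
```

```text
t 12.6 pos [ 0.3805 -0.2846  0.0022] xang -4.1 q6 -0.62 w 0.0470 F [-0.2  0.4 -2.1]
 TURN(tool) rad [ 0.    -0.002  0.001] (alt yaw deg -180) | shift after turn [ 0.1303 -0.1478  0.6467] | shift now [ 0.1289 -0.1479  0.647 ]
```

Call:
{"name": "move_arm", "arguments": {
  "rows": "0 -0.01 0 0 0 0 0.03;0 -0.02 0 0 0 0 0.03;0 -0.03 0 0 0 0 0.03;0 -0.03 0 0 0 0 0.03;0.008 -0.03 0.038 0 0 0 0.03;0.008 -0.01 0.04 0 0 0 0.03;0.008 0 0.04 0 0 0 0.03;0.008 0 0.04 0 0 0 0.03"
}}

```text
clock: 13.35
tool_pos: [0.425, -0.1281, 0.1437]
tool_rot: [-0.706, 0.707, -0.026, 0.03]
contact_force: [0.6, -0.6, -1.4]
width: 0.0472
```

Call:
{"name": "move_arm", "arguments": {
  "rows": "0.008 0 0.042 0 0 0 0.03;0.008 0 0.042 0 0 0 0.03;0.008 0 0.042 0 0 0 0.03;0.008 0 0.042 0 0 0 0.03;0.008 0 0.042 0 0 0 0.03;0.008 0 0.042 0 0 0 0.03;0.008 0 0.042 0 0 0 0.03;0.008 0 0.042 0 0 0 0.03"
}}

```text
clock: 14.15
tool_pos: [0.5166, 0.2164, 0.152]
tool_rot: [-0.706, 0.707, -0.023, 0.033]
contact_force: [1.0, -0.6, -2.2]
width: 0.0476
```

Run:
```python
from h import *
go(0.5556,0.3515,0.1,-4)
d=cam("wrist"); save(d,"w4")
```

```text
t 14.2 pos [0.5166 0.2164 0.152 ] xang -4.6 q6 0.44 w 0.0476 F [ 1.  -0.6 -2.2]
 TURN(tool) rad [ 0.001 -0.01   0.014] (alt yaw deg -179) | shift after turn [0.0295 0.052  0.1375] | shift now [0.0275 0.0523 0.1378]
```

View pics/w4.png

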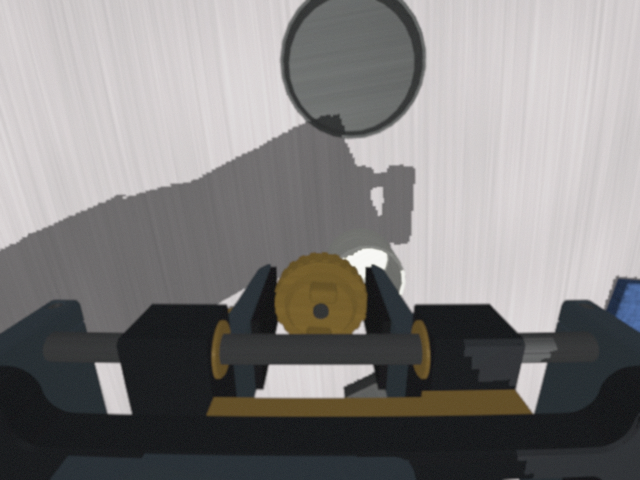

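The cap is held level, and the dish is ahead at about (352,62). I'll move over it.

Call:
{"name": "move_arm", "arguments": {
  "rows": "0.007 0 0.03 0 0 0.014 0.03;0.007 0 0.03 0 0 0 0.03;0.007 0 0.03 0 0 0 0.03;0.006 0 0.03 0 0 0 0.03;0 0.01 0.018 0 0 0 0.03;0 0.02 0 0 0 0 0.03;0 0.02 0 0 0 0 0.03;0 0 0 0 0 0 0.03"
}}

```text
clock: 15.0
tool_pos: [0.5553, 0.3647, 0.1056]
tool_rot: [0.707, -0.706, 0.025, -0.027]
contact_force: [-0.2, -1.0, -1.6]
width: 0.0476
```

Run:
```python
from h import *
go(0.5556,0.3515,0.007,-4)
```

```text
t 15.0 pos [0.5553 0.3647 0.1056] xang -4.2 q6 0.62 w 0.0476 F [-0.2 -1.  -1.6]
 TURN(tool) rad [-0.002 -0.004  0.004] (alt yaw deg -180) | shift after turn [ 0.0012  0.0986 -0.0131] | shift now [ 0.0009  0.0986 -0.0133]
```

Call:
{"name": "move_arm", "arguments": {
  "rows": "0.001 0.01 -0.013 0 0 0.004 0.03;0 0.02 0 0 0 0 0.03;0 0.02 0 0 0 0 0.03;0 0.02 0 0 0 0 0.03;0 0.015 0 0 0 0 0.03;0 0.005 0 0 0 0 0.03;0 0 0 0 0 0 0.03;0 0 0 0 0 0 0.03"
}}

```text
clock: 15.8
tool_pos: [0.5562, 0.3455, 0.0156]
tool_rot: [0.708, -0.705, 0.027, -0.027]
contact_force: [0.5, -0.5, -1.7]
width: 0.0474
```

Run:
```python
from h import *
go(0.5556,0.3515,0.006,-4)
```

```text
t 15.8 pos [0.5562 0.3455 0.0156] xang -4.4 q6 0.59 w 0.0474 F [ 0.5 -0.5 -1.7]
 TURN(tool) rad [-0.003 -0.007  0.001] (alt yaw deg -180) | shift after turn [-0.001   0.0096  0.006 ] | shift now [-0.0011  0.0096  0.0059]
```

Call:
{"name": "move_arm", "arguments": {
  "rows": "-0.001 0.004 0.006 0 0 0 0.03;0 0.004 0 0 0 0 0.03;0 0.002 0 0 0 0 0.03;0 0 0 0 0 0 0.05;0 0 0 0 0 0 0.06;0 0 0 0 0 0 0.062;0 -0.015 0 0 0 0 0.062;0 -0.03 0 0 0 0 0.062"
}}

```text
clock: 16.6
tool_pos: [0.555, 0.3519, 0.0511]
tool_rot: [0.707, -0.706, 0.027, -0.027]
contact_force: [0.1, -0.1, -0.1]
width: 0.0619
```

Call:
{"name": "move_arm", "arguments": {
  "rows": "0 -0.03 0 0 0 0 0.062;0 -0.03 0 0 0 0 0.062;-0.01 -0.03 -0.03 0 0 0 0.07;-0.015 0 -0.04 0 0 0 0.07;-0.015 0 -0.04 0 0 0 0.07;-0.015 0 -0.04 0 0 0 0.07;-0.01 0 -0.03 0 0 0 0.07;0 0 0 0 0 0 0.07"
}}

```text
clock: 17.4
tool_pos: [0.4769, 0.1736, 0.1571]
tool_rot: [0.71, -0.703, 0.021, -0.031]
contact_force: [0.0, 1.5, -0.7]
width: 0.07
```

Run:
```python
from h import *
go(0.479,-0.0175,0.12,84)
d=cam("wrist"); save(d,"w5"); tail(d)
d=cam("top"); save(d,"t3")
for c,a,l in blobs(brass(d)):
  if c[1]>140: print(c,a,plane(d,c,0.02))
```

```text
t 17.4 pos [0.4769 0.1736 0.1571] xang -4.2 q6 0.37 w 0.0700 F [ 0.   1.5 -0.7]
 TURN(tool) rad [ 0.002 -1.54   0.018] (alt yaw deg -92) | shift after turn [-0.1899  0.0371 -0.0221] | shift now [ 0.0158  0.0355 -0.1908]
blob [399.  18.] 2062 cen [0.5563 0.3451] axis 179.1 len 0.050 mid [0.5571 0.345 ]
  ax [-1.     0.016] s0 -0.026 widths mm [15 20 23 25 27 28 30 25 31 31 31 30 30 28 25 23 18]
blob [269. 286.] 985 cen [0.4228 0.1158] axis 77.6 len 0.048 mid [0.4227 0.1151]
  ax [0.215 0.977] s0 -0.025 widths mm [12 17 22 25 26 25 26 26 27 28 28 28 28 28 22 11  0]
blob [181. 325.] 158 cen [0.3257 0.0791] axis 3.2 len 0.020 mid [0.3246 0.0791]
  ax [-0.998 -0.056] s0 -0.009 widths mm [11 11 12 11 10  7  4]
blob [460. 325.] 159 cen [0.6187 0.055 ] axis 167.3 len 0.022 mid [0.6203 0.0546]
  ax [-0.975  0.22 ] s0 -0.013 widths mm [ 2  6  9 11 12 11 11  5]
[533.60545906 199.49627792] 403 [[ 0.56699161 -0.39295297  0.02      ]]
[346.13095238 243.02380952] 336 [[ 0.4769577  -0.01786654  0.02      ]]
[415.36697248 260.77981651] 218 [[ 0.44276634 -0.153184    0.02      ]]
[276.65128205 270.42051282] 195 [[0.42198881 0.11776413 0.02      ]]
```

View pics/w5.png

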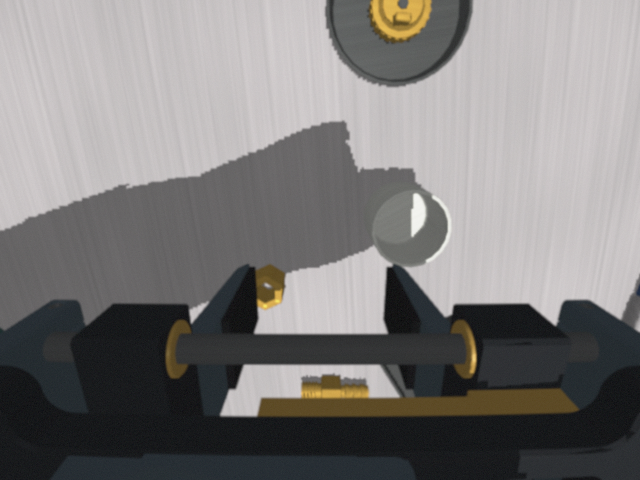

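View pics/t3.png

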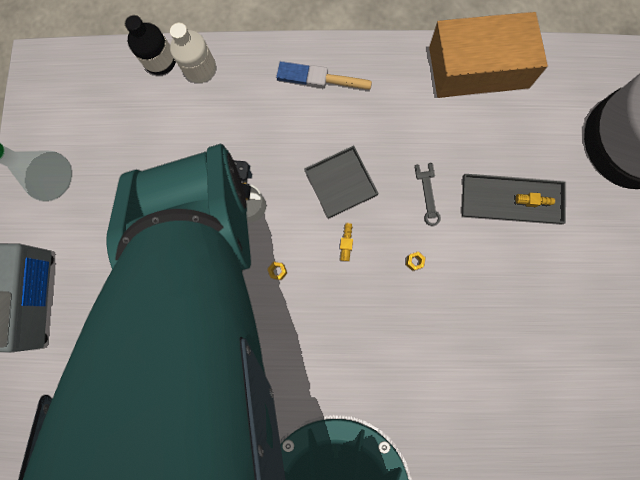

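The cap sits in the dish (wrist view (400,12)) and the tail sits in the tray (top view (535,199)). Next I'll move above tail 1, viewing nut 2 on the way to get its yaw.

Call:
{"name": "move_arm", "arguments": {
  "rows": "0 0 -0.035 0 0 0.018 0.06;0 0 -0.038 0 0 0 0.06;0 0 -0.038 0 0 0 0.06;0 0 -0.03 0 0 0 0.06;0 0 -0.005 0 0 0 0.06;0 0 0 0 0 0 0.06;0 0 0 0 0 0 0.06;0 0 0 0 0 0 0.06"
}}

```text
clock: 18.3
tool_pos: [0.4754, 0.0326, 0.1601]
tool_rot: [0.711, -0.702, 0.022, -0.025]
contact_force: [0.2, -0.6, 0.3]
width: 0.0598
```

```bash
cat >> h.py <<'E'
def nut(d,near):
    h=cv2.cvtColor(d["img"],cv2.COLOR_RGB2HSV)
    m=cv2.inRange(h,(12,110,35),(34,255,255)); m[330:]=0
    for c,a,l in blobs(m,200):
        k=cv2.findContours(l.astype(np.uint8),cv2.RETR_EXTERNAL,cv2.CHAIN_APPROX_NONE)[0][0]
        Q=plane(d,k[:,0,:],0.032)[:,:2]
        if np.hypot(*(Q.mean(0)-near))>0.04: continue
        hull=cv2.convexHull((Q*1e4).astype(np.float32)); ap=cv2.approxPolyDP(hull,25,True)[:,0]/1e4
        e=np.roll(ap,-1,0)-ap; L=np.hypot(*e.T); an=np.degrees(np.arctan2(e[:,1],e[:,0]))%180
        z=(L**2*np.exp(6j*np.radians(an))).sum()
        (cx,cy),rad=cv2.minEnclosingCircle((Q*1e4).astype(np.float32))
        print("px",np.round(c),"encl",cx/1e4,cy/1e4,"diam %.4f"%(2*rad/1e4),"edges",[(round(b*1e3),round(q)) for b,q in zip(L,an)],"yaw mod60 (edge=flat dir) %.1f"%(np.degrees(np.angle(z))/6%60),"str %.2f"%(abs(z)/(L**2).sum()))
E
python3 - <<'E'
from h import *
go(0.478,-0.0175,0.12,84)
d=cam("wrist"); save(d,"w6"); nut(d,[.422,.117]); nut(d,[.443,-.155])
x,y,n=0.4228,.1168,d
E
```

```text
t 18.3 pos [0.4754 0.0326 0.1601] xang -3.8 q6 0.07 w 0.0598 F [ 0.2 -0.6  0.3]
 TURN(tool) rad [-0.007 -1.532  0.013] (alt yaw deg -92) | shift after turn [-0.0496  0.0401 -0.0078] | shift now [ 0.0057  0.0395 -0.0503]
px [251. 138.] encl 0.423978125 0.11758809814453125 diam 0.0375 edges [(19, 18), (17, 82), (16, 141), (22, 19), (16, 81), (18, 144)] yaw mod60 (edge=flat dir) 20.5 str 0.97
```

View pics/w6.png

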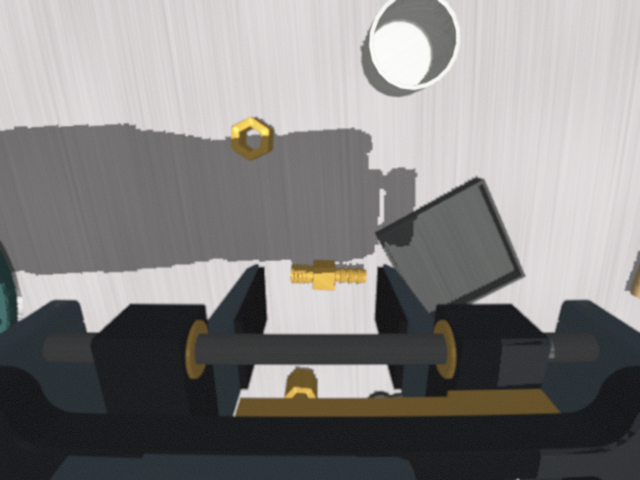

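Run:
```python
from h import *
tail(cam("wrist"),[.478,-.0175])
```

```text
blob [325. 275.] 1363 cen [ 0.478  -0.0173] axis 174.1 len 0.075 mid [ 0.4808 -0.0176]
  ax [-0.995  0.102] s0 -0.040 widths mm [12 14 15 13 14 15 12 15 14 12 27 30 30 30 29 29 30 29 16 17 18 18 18 18
 17]
```

Call:
{"name": "move_arm", "arguments": {
  "rows": "0 0 0 0 -0.149 0.013 0.06;0 0 0 0 -0.149 0 0.06;0 0 0 0 -0.149 0 0.06;0 0 0 0 -0.149 0 0.06;0 0 0 0 -0.149 0 0.06;0 0 0 0 -0.149 0 0.06;0 0 0 0 -0.149 0 0.06;0 0 0 0 -0.149 0 0.06"
}}

```text
clock: 19.2
tool_pos: [0.4753, 0.0374, 0.1598]
tool_rot: [0.601, -0.59, -0.381, 0.382]
contact_force: [-0.6, -0.9, 1.2]
width: 0.0596
```

Run:
```python
from h import *
go(0.478,-0.0175,0.1,84)
```

```text
t 19.2 pos [0.4753 0.0374 0.1598] xang 65.3 q6 -1.13 w 0.0596 F [-0.6 -0.9  1.2]
 TURN(tool) rad [-0.013 -0.327  0.01 ] (alt yaw deg -161) | shift after turn [-0.0544  0.0598 -0.0084] | shift now [-0.0492  0.0591 -0.0263]
```

Call:
{"name": "move_arm", "arguments": {
  "rows": "0 0 0 -0.013 -0.11 0.01 0.06;0 0 0 0 -0.11 0 0.06;0 0 0 0 -0.107 0 0.06;-0.018 0.01 -0.003 0 0 0 0.06;-0.018 0.015 -0.003 0 0 0 0.06;-0.018 0.015 -0.003 0 0 0 0.06;0 0.015 0 0 0 0 0.06;0 0 0 0 0 0 0.06"
}}

```text
clock: 20.0
tool_pos: [0.4811, -0.0143, 0.1037]
tool_rot: [-0.518, 0.519, 0.48, -0.481]
contact_force: [-0.1, -0.1, 0.3]
width: 0.0599
```

Run:
```python
from h import *
go(0.4765,-0.0173,0.004,84)
```

```text
t 20.0 pos [ 0.4811 -0.0143  0.1037] xang 85.6 q6 -1.57 w 0.0599 F [-0.1 -0.1  0.3]
 TURN(tool) rad [ 0.001  0.028 -0.002] (alt yaw deg 178) | shift after turn [-0.0035  0.0997  0.0042] | shift now [-0.0032  0.0997  0.0044]
```

Call:
{"name": "move_arm", "arguments": {
  "rows": "-0.003 0.01 0.004 0 0.028 0 0.06;0 0.02 0 0 0 0 0.06;0 0.02 0 0 0 0 0.06;0 0.02 0 0 0 0 0.06;0 0.015 0 0 0 0 0.06;0 0.005 0 0 0 0 0.06;0 0 0 0 0 0 0.06;0 0 0 0 0 0 0.06"
}}

```text
clock: 20.8
tool_pos: [0.4779, -0.0147, 0.0127]
tool_rot: [-0.525, 0.528, 0.473, -0.471]
contact_force: [0.4, 0.1, 0.3]
width: 0.0599
```

Run:
```python
from h import *
go(0.4765,-0.0173,0.004,84)
```

```text
t 20.8 pos [ 0.4779 -0.0147  0.0127] xang 83.7 q6 -1.54 w 0.0599 F [0.4 0.1 0.3]
 TURN(tool) rad [ 0.005 -0.005 -0.001] (alt yaw deg -180) | shift after turn [-0.0027  0.0087  0.0011] | shift now [-0.0027  0.0087  0.0012]
```

Call:
{"name": "move_arm", "arguments": {
  "rows": "-0.003 0.004 0.001 0.005 -0.005 0 0.06;0 0.004 0 0 0 0 0.06;0 0 0 0 0 0 0.02;0 0 0 0 0 0 0.01;0 0 0 0 0 0 0.01;0 0 0 0 0 0 0.01;0 0 0 0 0 0 0.01;0 -0.015 0 0 0 0 0.01"
}}

```text
clock: 21.6
tool_pos: [0.4769, -0.0179, 0.0203]
tool_rot: [-0.525, 0.526, 0.473, -0.473]
contact_force: [-0.2, 0.3, 0.1]
width: 0.0239
```

Call:
{"name": "move_arm", "arguments": {
  "rows": "0 -0.03 0 0 0.1 0 0.01;0 -0.03 0 0 0.14 0 0.01;0 -0.03 0 0 0.148 0 0.01;0 -0.03 0 0 0.148 0 0.01;0 0 0 0 0.148 0 0.01;0 0 0 0 0.148 0 0.01;0 0 0 0 0.148 0 0.01;0 0 0 0 0.148 0 0.01"
}}

```text
clock: 22.4
tool_pos: [0.4764, -0.0175, 0.1469]
tool_rot: [-0.697, 0.699, 0.113, -0.112]
contact_force: [0.2, 0.4, -1.2]
width: 0.024
```

Run:
```python
from h import *
go(0.572,-0.306,0.13,-4)
```

```text
t 22.4 pos [ 0.4764 -0.0175  0.1469] xang 18.3 q6 -0.40 w 0.0240 F [ 0.2  0.4 -1.2]
 TURN(tool) rad [0.002 0.389 0.002] (alt yaw deg 158) | shift after turn [ 0.1155  0.0169 -0.2811] | shift now [ 2.000e-04  1.760e-02 -3.039e-01]
```

Call:
{"name": "move_arm", "arguments": {
  "rows": "0 0 0 0 0.13 0 0.01;0 0 0 0 0.13 0 0.01;0 0 0 0 0.13 0 0.01;0.016 0 -0.038 0 0 0 0.01;0.016 0 -0.038 0 0 0 0.01;0.016 0 -0.038 0 0 0 0.01;0.016 0 -0.038 0 0 0 0.01;0.016 0 -0.038 0 0 0 0.01"
}}

```text
clock: 23.2
tool_pos: [0.5378, -0.2167, 0.1468]
tool_rot: [-0.706, 0.707, -0.031, 0.032]
contact_force: [0.5, 0.5, -0.4]
width: 0.024
```

Run:
```python
from h import *
go(0.572,-0.301,0.1,-4)
```

```text
t 23.2 pos [ 0.5378 -0.2167  0.1468] xang -5.1 q6 -0.33 w 0.0240 F [ 0.5  0.5 -0.4]
 TURN(tool) rad [ 0.001 -0.02   0.001] (alt yaw deg -179) | shift after turn [ 0.04    0.0468 -0.0817] | shift now [ 0.0416  0.0469 -0.0808]
```

Call:
{"name": "move_arm", "arguments": {
  "rows": "0.014 0 -0.026 0 -0.02 0 0.01;0.014 0 -0.026 0 0 0 0.01;0.01 0.01 -0.02 0 0 0 0.01;0 0.012 0 0 0 0 0.01;0 0.012 0 0 0 0 0.01;0 0.01 0 0 0 0 0.01;0 0 0 0 0 0 0.01;0 0 0 0 0 0 0.01"
}}

```text
clock: 24.0
tool_pos: [0.57, -0.297, 0.0989]
tool_rot: [0.707, -0.707, 0.026, -0.025]
contact_force: [0.2, 0.1, -0.7]
width: 0.0239
```

Run:
```python
from h import *
go(0.572,-0.301,0.008,-4)
d=cam("wrist"); save(d,"w7")
```

```text
t 24.0 pos [ 0.57   -0.297   0.0989] xang -4.1 q6 -0.44 w 0.0239 F [ 0.2  0.1 -0.7]
 TURN(tool) rad [-0.    -0.002 -0.001] (alt yaw deg -180) | shift after turn [ 0.0023  0.0909 -0.0038] | shift now [ 0.0024  0.0909 -0.0038]
```

View pics/w7.png

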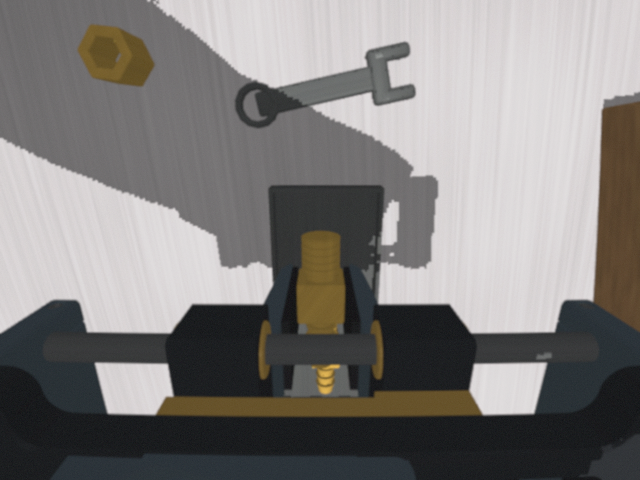

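Tail 1 is centred over the long tray, with its threaded end at about (321,240). The tail already in the tray is beyond it, near (323,375). Descending.

Call:
{"name": "move_arm", "arguments": {
  "rows": "0.002 0.01 -0.003 0 0 0 0.01;0 0.02 0 0 0 0 0.01;0 0.02 0 0 0 0 0.01;0 0.02 0 0 0 0 0.01;0 0.01 0 0 0 0 0.01;0 0.003 0 0 0 0 0.01;0 0 0 0 0 0 0.01;0 0 0 0 0 0 0.01"
}}

```text
clock: 24.85
tool_pos: [0.5746, -0.301, 0.0148]
tool_rot: [-0.706, 0.708, -0.023, 0.026]
contact_force: [0.3, -0.1, -0.5]
width: 0.0236
```

Run:
```python
from h import *
go(0.572,-0.301,0.0078,-4)
```

```text
t 24.9 pos [ 0.5746 -0.301   0.0148] xang -4.0 q6 -0.45 w 0.0236 F [ 0.3 -0.1 -0.5]
 TURN(tool) rad [ 0.003 -0.001  0.004] (alt yaw deg -180) | shift after turn [-0.0026  0.007  -0.0001] | shift now [-0.0026  0.007  -0.0001]
```

Call:
{"name": "move_arm", "arguments": {
  "rows": "-0.003 0.004 0 0 0 0.004 0.01;0 0.003 0 0 0 0 0.01;0 0 0 0 0 0 0.01;0 0 0 0 0 0 0.03;0 0 0 0 0 0 0.04;0 0 0 0 0 0 0.042;0 -0.02 0 0 0 0 0.042;0 -0.03 0 0 0 0 0.042"
}}

```text
clock: 25.65
tool_pos: [0.5705, -0.3004, 0.0575]
tool_rot: [-0.706, 0.707, -0.026, 0.024]
contact_force: [0.2, 0.6, -0.0]
width: 0.0424
```

Call:
{"name": "move_arm", "arguments": {
  "rows": "0 -0.03 0 0 0 0 0.042;0 -0.03 0 0 0 0 0.042;-0.02 -0.03 0.01 0 0 0 0.06;-0.03 0 0.02 0 0 0 0.06;-0.03 0 0.02 0 0 0 0.06;-0.02 0 0.01 0 0 0 0.06;-0.01 0 0 0 0 0 0.06;0 0 0 0 0 0 0.06"
}}

```text
clock: 26.45
tool_pos: [0.4643, -0.232, 0.1555]
tool_rot: [-0.705, 0.709, -0.023, 0.027]
contact_force: [1.0, 0.6, 0.4]
width: 0.0598
```

Run:
```python
from h import *
go(0.443,-0.155,0.12)
d=cam("wrist"); save(d,"w8"); nut(d,[.443,-.155])
```

```text
t 26.4 pos [ 0.4643 -0.232   0.1555] xang -4.0 q6 -0.43 w 0.0598 F [1.  0.6 0.4]
 TURN(tool) rad [ 0.005 -0.     0.006] (alt yaw deg 0) | shift after turn [-0.0266  0.0355  0.0753] | shift now [-0.0268  0.0349  0.0755]
px [286. 140.] encl 0.44275810546875 -0.1522087158203125 diam 0.0346 edges [(16, 49), (18, 105), (17, 167), (20, 53), (14, 113), (18, 168)] yaw mod60 (edge=flat dir) 49.2 str 0.96
```

View pics/w8.png

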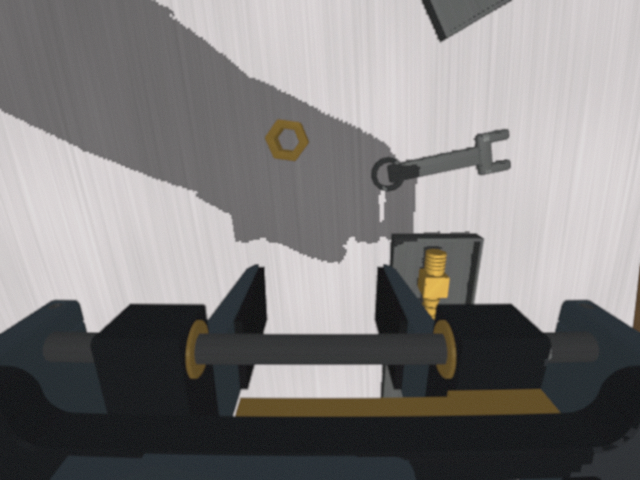

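The second tail lies in the tray with its block at about (434,285). Nut 1 is at (286,140), and its flats call for a jaw angle of about 19°.

Call:
{"name": "move_arm", "arguments": {
  "rows": "0 0 0 0.005 -0.13 0.006 0.06;0 0 0 0 -0.13 0 0.06;0 0 0 0 -0.13 0 0.06;0 0 0 0 0 0 0.06;0.0 0 0.025 0 0 0 0.06;0.0 0 0.025 0 0 0 0.06;0.0 0 0.02 0 0 0 0.06;0 0 0 0 0 0 0.06"
}}

```text
clock: 27.3
tool_pos: [0.4495, -0.1698, 0.1556]
tool_rot: [-0.697, 0.699, 0.111, -0.109]
contact_force: [1.2, -0.1, 0.7]
width: 0.0599
```

Run:
```python
from h import *
go(0.443,-0.1528,0.05,19)
```

```text
t 27.3 pos [ 0.4495 -0.1698  0.1556] xang 17.9 q6 -0.72 w 0.0599 F [ 1.2 -0.1  0.7]
 TURN(tool) rad [ 0.003 -0.019  0.002] (alt yaw deg -179) | shift after turn [-0.0006  0.1056  0.0182] | shift now [-0.0011  0.1056  0.0185]
```

Call:
{"name": "move_arm", "arguments": {
  "rows": "-0.001 0.01 0.01 0 -0.019 0 0.06;0 0.02 0.006 0 0 0 0.06;0 0.02 0 0 0 0 0.06;0 0.02 0 0 0 0 0.06;0 0.02 0 0 0 0 0.06;0 0.01 0 0 0 0 0.06;0 0 0 0 0 0 0.06;0 0 0 0 0 0 0.06"
}}

```text
clock: 28.1
tool_pos: [0.447, -0.1573, 0.0494]
tool_rot: [-0.696, 0.699, 0.115, -0.112]
contact_force: [0.9, -0.1, -0.7]
width: 0.0598
```

Run:
```python
from h import *
go(0.443,-0.1528,0.004,19)
```

```text
t 28.1 pos [ 0.447  -0.1573  0.0494] xang 18.5 q6 -0.71 w 0.0598 F [ 0.9 -0.1 -0.7]
 TURN(tool) rad [ 0.005 -0.008  0.004] (alt yaw deg -180) | shift after turn [-0.0024  0.0454  0.0056] | shift now [-0.0026  0.0454  0.0058]
```

Call:
{"name": "move_arm", "arguments": {
  "rows": "-0.002 0.01 0.005 0.005 -0.008 0.004 0.06;0 0.015 0 0 0 0 0.06;0 0.01 0 0 0 0 0.06;0 0.004 0 0 0 0 0.06;0 0 0 0 0 0 0.06;0 0 0 0 0 0 0.02;0 0 0 0 0 0 0.02;0 0 0 0 0 0 0.02"
}}

```text
clock: 28.9
tool_pos: [0.4455, -0.1536, 0.0112]
tool_rot: [-0.697, 0.698, 0.118, -0.115]
contact_force: [0.8, -0.0, 0.1]
width: 0.039
```

Call:
{"name": "move_arm", "arguments": {
  "rows": "0 0 0 0 0 0 0.02;0 0 0 0 0 0 0.02;0 -0.001 0 0 0 0 0.02;0 -0.001 0 0 0 0 0.02;0 0 0 0 0 0 0.02;0 0 0 0 0 0 0.02;0 0 0 0 0 0 0.02;0 0 0 0 0 0 0.02"
}}

```text
clock: 29.7
tool_pos: [0.4456, -0.1536, 0.0139]
tool_rot: [-0.696, 0.698, 0.119, -0.115]
contact_force: [0.1, 0.8, -1.5]
width: 0.0319
```

Run:
```python
from h import *
go(0.6135,-0.0288,0.15,26)
```

```text
t 29.7 pos [ 0.4456 -0.1536  0.0139] xang 19.0 q6 -0.71 w 0.0319 F [ 0.1  0.8 -1.5]
 TURN(tool) rad [ 0.004 -0.122  0.004] (alt yaw deg -173) | shift after turn [ 0.2056 -0.1361  0.0386] | shift now [ 0.2    -0.1355  0.0628]
```

Call:
{"name": "move_arm", "arguments": {
  "rows": "0 -0.015 0 0.004 -0.06 0.004 0.02;0 -0.025 0 0 -0.055 0 0.02;0 -0.03 0 0 0 0 0.02;0 -0.02 0 0 0 0 0.02;0.03 0 0.006 0 0 0 0.02;0.035 0 0.006 0 0 0 0.02;0.035 0 0.006 0 0 0 0.02;0.035 0 0.006 0 0 0 0.02"
}}

```text
clock: 30.5
tool_pos: [0.5566, -0.0718, 0.1071]
tool_rot: [0.69, -0.689, -0.156, 0.158]
contact_force: [-0.5, -0.7, -2.0]
width: 0.0316
```

Run:
```python
from h import *
go(0.6135,-0.0288,0.08,26)
d=cam("wrist"); save(d,"w9")
```

```text
t 30.5 pos [ 0.5566 -0.0718  0.1071] xang 25.6 q6 -0.62 w 0.0316 F [-0.5 -0.7 -2. ]
 TURN(tool) rad [-0.002 -0.006 -0.002] (alt yaw deg -180) | shift after turn [0.07   0.0271 0.0137] | shift now [0.0699 0.027  0.0141]
```

View pics/w9.png

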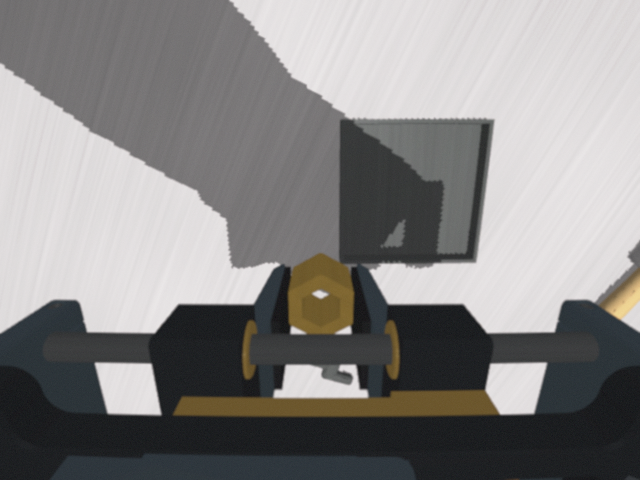

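The nut is held, and the square tray is aligned with the view, with corners near (340,120), (493,120), (474,262) and (340,262). I'll check the tray centre from these.

Run:
```python
from h import *
d=cam("wrist"); P=plane(d,[(340,120),(493,120),(474,262),(340,262)],0.017); print(P.round(4),P.mean(0).round(4))
```

```text
[[ 0.534   0.0207  0.017 ]
 [ 0.6347  0.0701  0.017 ]
 [ 0.6829 -0.03    0.017 ]
 [ 0.5832 -0.0776  0.017 ]] [ 0.6087 -0.0042  0.017 ]
```

Call:
{"name": "move_arm", "arguments": {
  "rows": "0.02 0 0.005 0 0 0 0.02;0.022 0 0.004 0 0 0 0.02;0.02 0 0.004 0 0 0 0.02;0 0.01 0 0 0 0 0.02;0 0.01 0 0 0 0 0.02;0 0 0 0 0 0 0.02;0 0 0 0 0 0 0.02;0 0 0 0 0 0 0.02"
}}

```text
clock: 31.4
tool_pos: [0.606, -0.0321, 0.0837]
tool_rot: [0.69, -0.688, -0.156, 0.16]
contact_force: [-0.2, 0.3, -2.2]
width: 0.0318
```

Run:
```python
from h import *
go(0.6135,-0.0288,0.0145,26)
```

```text
t 31.4 pos [ 0.606  -0.0321  0.0837] xang 25.8 q6 -0.54 w 0.0318 F [-0.2  0.3 -2.2]
 TURN(tool) rad [-0.004 -0.004 -0.005] (alt yaw deg -180) | shift after turn [ 0.0082  0.0692 -0.0003] | shift now [ 0.0085  0.0691 -0.0006]
```

Call:
{"name": "move_arm", "arguments": {
  "rows": "0.01 0.01 0 0 0 -0.005 0.02;0 0.015 0 0 0 0 0.02;0 0.015 0 0 0 0 0.02;0 0.01 0 0 0 0 0.02;0 0.005 0 0 0 0 0.02;0 0 0 0 0 0 0.02;0 0 0 0 0 0 0.02;0 0 0 0 0 0 0.02"
}}

```text
clock: 32.2
tool_pos: [0.6149, -0.0277, 0.0231]
tool_rot: [0.691, -0.688, -0.157, 0.158]
contact_force: [0.5, 0.2, -1.0]
width: 0.032
```

Run:
```python
from h import *
go(0.616,-0.0278,0.0145,26)
d=cam("wrist"); save(d,"w10")
```

```text
t 32.2 pos [ 0.6149 -0.0277  0.0231] xang 25.7 q6 -0.54 w 0.0320 F [ 0.5  0.2 -1. ]
 TURN(tool) rad [-0.005 -0.005 -0.   ] (alt yaw deg -180) | shift after turn [ 0.0009  0.0086 -0.0006] | shift now [ 0.0009  0.0086 -0.0006]
```

View pics/w10.png

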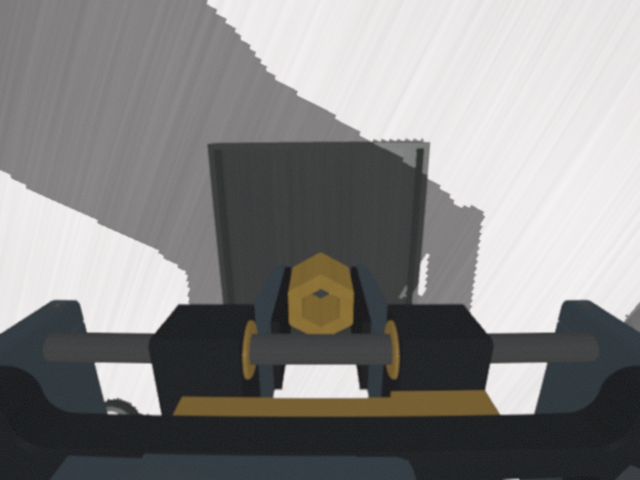

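The nut is centred across the tray, whose left and right walls are at about 215 and 425. Lowering and releasing.

Call:
{"name": "move_arm", "arguments": {
  "rows": "0.001 0.004 0 -0.005 0 0 0.02;0 0.004 0 0 0 0 0.02;0 0.001 0 0 0 0 0.02;0 0 0 0 0 0 0.02;0 0 0 0 0 0 0.04;0 0 0 0 0 0 0.045;0 0 0 0 0 0 0.048;0 0 0 0 0 0 0.048"
}}

```text
clock: 33.05
tool_pos: [0.6172, -0.0273, 0.015]
tool_rot: [-0.689, 0.69, 0.158, -0.157]
contact_force: [0.2, -0.1, -0.7]
width: 0.0481
```

Call:
{"name": "move_arm", "arguments": {
  "rows": "0 -0.01 0 0 0 0 0.048;0 -0.02 0 0 0 0 0.048;0 -0.03 0 0 0 0 0.048;0 -0.03 0 0 0 0 0.048;0 -0.03 0 0 0 0 0.06;-0.03 -0.01 0 0 0 0 0.06;-0.03 0 0 0 0 0 0.06;-0.03 0 0 0 0 0 0.06"
}}

```text
clock: 33.85
tool_pos: [0.5368, -0.0663, 0.1557]
tool_rot: [-0.688, 0.69, 0.161, -0.156]
contact_force: [-0.1, 0.2, -0.4]
width: 0.0603
```

Run:
```python
from h import *
go(0.4235,0.1175,0.15,50.5)
d=cam("wrist"); save(d,"w11")
```

```text
t 33.9 pos [ 0.5368 -0.0663  0.1557] xang 25.9 q6 -0.62 w 0.0603 F [-0.1  0.2 -0.4]
 TURN(tool) rad [ 0.006 -0.43   0.005] (alt yaw deg -155) | shift after turn [0.0698 0.0057 0.2043] | shift now [-0.0218  0.0044  0.2149]
```

View pics/w11.png

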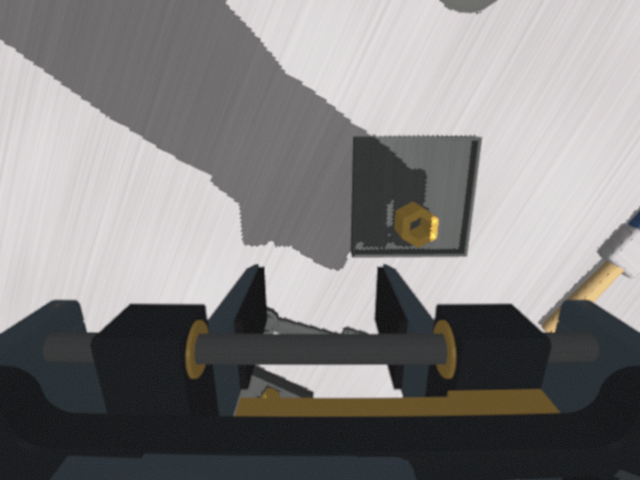

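Nut 1 stands in the tray at about (416,225), with room for the second towards (416,165). Going to nut 2.

Call:
{"name": "move_arm", "arguments": {
  "rows": "-0.004 0 0.04 0.006 0 0.005 0.06;-0.004 0 0.042 0 0 0 0.06;-0.004 0 0.042 0 0 0 0.06;-0.004 0 0.042 0 0 0 0.06;-0.004 0 0.035 0 0 0 0.06;0 0 0 0 -0.14 0 0.06;0 0 0 0 -0.14 0 0.06;0 0 0 0 -0.14 0 0.06"
}}

```text
clock: 34.7
tool_pos: [0.4227, 0.1099, 0.1611]
tool_rot: [-0.64, 0.64, 0.302, -0.298]
contact_force: [0.5, -0.1, -0.1]
width: 0.0604
```

Run:
```python
from h import *
go(0.4235,0.1175,0.05,50.5)
```

```text
t 34.7 pos [0.4227 0.1099 0.1611] xang 50.3 q6 -0.68 w 0.0604 F [ 0.5 -0.1 -0.1]
 TURN(tool) rad [ 0.003 -0.004  0.005] (alt yaw deg -180) | shift after turn [0.0064 0.1111 0.0042] | shift now [0.0058 0.1111 0.0046]
```

Call:
{"name": "move_arm", "arguments": {
  "rows": "0.006 0.01 0.004 0.003 0 0.005 0.06;0 0.02 0 0 0 0 0.06;0 0.025 0 0 0 0 0.06;0 0.025 0 0 0 0 0.06;0 0.02 0 0 0 0 0.06;0 0.005 0 0 0 0 0.06;0 0 0 0 0 0 0.06;0 0 0 0 0 0 0.06"
}}

```text
clock: 35.5
tool_pos: [0.4255, 0.12, 0.0534]
tool_rot: [-0.644, 0.644, 0.293, -0.291]
contact_force: [-0.6, -0.0, 0.5]
width: 0.06
```

Run:
```python
from h import *
go(0.4235,0.1175,0.006,50.5)
```

```text
t 35.5 pos [0.4255 0.12   0.0534] xang 48.8 q6 -0.63 w 0.0600 F [-0.6 -0.   0.5]
 TURN(tool) rad [ 0.002 -0.03   0.003] (alt yaw deg -178) | shift after turn [-0.0032  0.0474 -0.    ] | shift now [-0.0033  0.0474 -0.    ]
```

Call:
{"name": "move_arm", "arguments": {
  "rows": "-0.003 0.01 0 0.002 -0.03 0.003 0.06;0 0.015 0 0 0 0 0.06;0 0.015 0 0 0 0 0.06;0 0.007 0 0 0 0 0.06;0 0 0 0 0 0 0.06;0 0 0 0 0 0 0.06;0 0 0 0 0 0 0.03;0 0 0 0 0 0 0.02"
}}

```text
clock: 36.3
tool_pos: [0.429, 0.1191, 0.0119]
tool_rot: [-0.639, 0.641, 0.304, -0.296]
contact_force: [-0.0, -0.2, 1.1]
width: 0.0469
```

Call:
{"name": "move_arm", "arguments": {
  "rows": "0 0 0 0 0 0 0.02;0 0 0 0 0 0 0.02;0 0 0 0 0 0 0.02;0 0 0 0 0 0 0.02;0 0 0 0 0 0 0.02;0 0 0 0 0 0 0.02;0 0 0 0 0 0 0.02;0 0 0 0 0 0 0.02"
}}

```text
clock: 37.1
tool_pos: [0.4291, 0.1192, 0.0125]
tool_rot: [-0.639, 0.641, 0.304, -0.296]
contact_force: [0.1, 0.0, -1.0]
width: 0.0316
```

Run:
```python
from h import *
go(0.5945,0.0172,0.1,26)
```

```text
t 37.1 pos [0.4291 0.1192 0.0125] xang 50.2 q6 -0.66 w 0.0316 F [ 0.1  0.  -1. ]
 TURN(tool) rad [0.005 0.423 0.011] (alt yaw deg 156) | shift after turn [ 0.104  -0.0875 -0.1642] | shift now [ 0.0283 -0.0859 -0.193 ]
```

Call:
{"name": "move_arm", "arguments": {
  "rows": "0 -0.015 0 0 0 0 0.02;0 -0.025 0 0 0.05 0 0.02;0 -0.03 0 0.005 0.14 0.005 0.02;0 -0.02 0 0 0.14 0 0.02;0 0 0 0 0.08 0 0.02;0.02 0 -0.03 0 0 0 0.02;0.022 0 -0.036 0 0 0 0.02;0.022 0 -0.036 0 0 0 0.02"
}}

```text
clock: 37.9
tool_pos: [0.5287, 0.0548, 0.1059]
tool_rot: [0.69, -0.688, -0.159, 0.158]
contact_force: [0.9, 1.0, -1.3]
width: 0.0317
```

Run:
```python
from h import *
go(0.5945,0.0172,0.08,26)
d=cam("wrist"); save(d,"w12")
```

```text
t 37.9 pos [0.5287 0.0548 0.1059] xang 26.0 q6 -0.40 w 0.0317 F [ 0.9  1.  -1.3]
 TURN(tool) rad [-0.002 -0.001  0.002] (alt yaw deg -180) | shift after turn [ 0.0427  0.0259 -0.0626] | shift now [ 0.0426  0.0258 -0.0626]
```

View pics/w12.png

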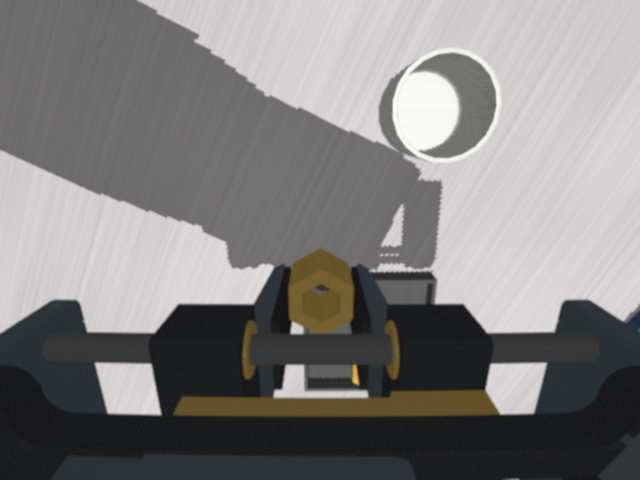

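Nut 2 is held and the tray is behind it at about (400,290), clear of the cup at (447,105). Moving over the tray.

Call:
{"name": "move_arm", "arguments": {
  "rows": "0.012 0 -0.02 0 0 0 0.02;0.012 0 -0.02 0 0 0 0.02;0.012 0 -0.016 0 0 0 0.02;0.004 0.01 0 0 0 0 0.02;0 0.01 0 0 0 0 0.02;0 0 0 0 0 0 0.02;0 0 0 0 0 0 0.02;0 0 0 0 0 0 0.02"
}}

```text
clock: 38.75
tool_pos: [0.5952, 0.0177, 0.0834]
tool_rot: [0.69, -0.689, -0.159, 0.157]
contact_force: [0.3, -0.4, -1.3]
width: 0.0318
```

Run:
```python
from h import *
go(0.5945,0.0172,0.05,26)
d=cam("wrist"); save(d,"w13")
```

```text
t 38.8 pos [0.5952 0.0177 0.0834] xang 25.8 q6 -0.46 w 0.0318 F [ 0.3 -0.4 -1.3]
 TURN(tool) rad [-0.001 -0.003  0.002] (alt yaw deg -180) | shift after turn [-0.0009  0.0334 -0.0001] | shift now [-0.0009  0.0334 -0.0002]
```

View pics/w13.png

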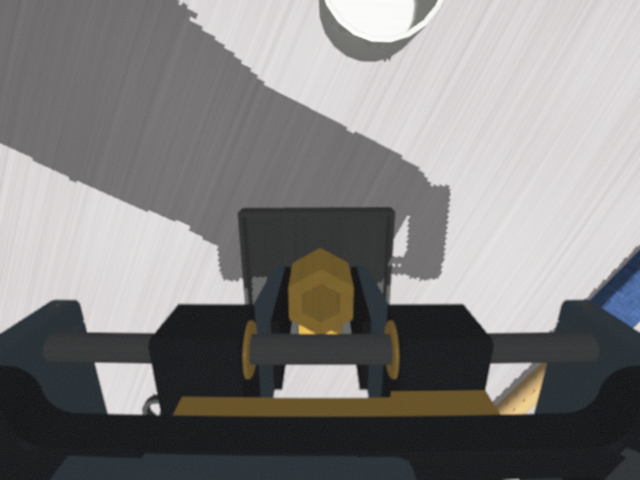

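The jaws are centred on the tray (240–393), and nut 1 is just behind at (320,330). Descending.

Call:
{"name": "move_arm", "arguments": {
  "rows": "-0.001 0.01 0 0 0 0 0.02;0 0.015 0 0 0 0 0.02;0 0.015 0 0 0 0 0.02;0 0.01 0 0 0 0 0.02;0 0.005 0 0 0 0 0.02;0 0 0 0 0 0 0.02;0 0 0 0 0 0 0.02;0 0 0 0 0 0 0.02"
}}

```text
clock: 39.6
tool_pos: [0.5936, 0.0177, 0.0231]
tool_rot: [0.69, -0.689, -0.159, 0.158]
contact_force: [0.1, 0.1, -0.7]
width: 0.0317
```

Run:
```python
from h import *
go(0.5945,0.0172,0.015,26)
```

```text
t 39.6 pos [0.5936 0.0177 0.0231] xang 25.8 q6 -0.46 w 0.0317 F [ 0.1  0.1 -0.7]
 TURN(tool) rad [-0.002 -0.003  0.002] (alt yaw deg -180) | shift after turn [ 0.0006  0.0081 -0.0008] | shift now [ 0.0006  0.0081 -0.0008]
```

Call:
{"name": "move_arm", "arguments": {
  "rows": "0.001 0.004 0 0 0 0 0.02;0 0.004 0 0 0 0 0.02;0 0 0 0 0 0 0.02;0 0 0 0 0 0 0.02;0 0 0 0 0 0 0.04;0 0 0 0 0 0 0.045;0 0 0 0 0 0 0.048;0 0 0 0 0 0 0.048"
}}

```text
clock: 40.4
tool_pos: [0.5959, 0.0182, 0.0161]
tool_rot: [0.69, -0.689, -0.16, 0.157]
contact_force: [0.7, 0.1, -0.2]
width: 0.048
```

Call:
{"name": "move_arm", "arguments": {
  "rows": "0 -0.01 0 0 0 0 0.048;0 -0.02 0 0 0 0 0.048;0 -0.03 0 0 0 0 0.048;0 -0.04 0 0 0 0 0.048;0 -0.04 0 0 0 0 0.048;-0.03 -0.02 0 0 0 0 0.06;-0.035 0 0 0 0 0 0.06;-0.035 0 0 0 0 0 0.06"
}}

```text
clock: 41.2
tool_pos: [0.506, -0.0259, 0.1874]
tool_rot: [-0.689, 0.689, 0.162, -0.156]
contact_force: [0.4, 0.0, -0.0]
width: 0.0599
```

Call:
{"name": "move_arm", "arguments": {
  "rows": "-0.04 -0.02 0.02 0 0 0 0.06;-0.03 -0.02 0.04 0 0 0 0.06;0 -0.02 0.04 0 0 0 0.06;0 0 0.04 0 0 0 0.06;0 0 0.04 0 0 0 0.06;0 0 0.04 0 0 0 0.06;0 0 0.03 0 0 0 0.06;0 0 0 0 0 0 0.06"
}}

```text
clock: 42.0
tool_pos: [0.3272, 0.1704, 0.2521]
tool_rot: [0.69, -0.689, -0.163, 0.15]
contact_force: [-0.0, -0.8, 0.6]
width: 0.0599
```

Run:
```python
from h import *
go(0.5945,0.0172,0.2)
d=cam("top"); save(d,"t4"); e=cam("scene"); save(e,"s4")
cv2.imwrite("pics/s4z.png",cv2.resize(e["img"][170:400,150:480,::-1],None,fx=2.4,fy=2.4,interpolation=cv2.INTER_CUBIC))
for c,a,l in blobs(brass(d)):
  if c[1]>140: print(c,a,plane(d,c,0.018).round(4))
```

```text
t 42.0 pos [0.3272 0.1704 0.2521] xang 25.6 q6 -0.03 w 0.0599 F [-0.  -0.8  0.6]
 TURN(tool) rad [ 0.003 -0.     0.018] (alt yaw deg 0) | shift after turn [ 0.1749  0.0521 -0.2536] | shift now [ 0.1739  0.0561 -0.2535]
[350.13654618 173.96787149] 249 [[ 0.6177 -0.0254  0.018 ]]
[326.28629032 184.65725806] 248 [[0.5953 0.0224 0.018 ]]
[487.80203046 196.52030457] 394 [[ 0.5728 -0.3011  0.018 ]]
[164.50858369 203.59012876] 466 [[0.5557 0.3507 0.018 ]]
[533.6775 199.485 ] 400 [[ 0.5675 -0.3939  0.018 ]]
```

View pics/t4.png

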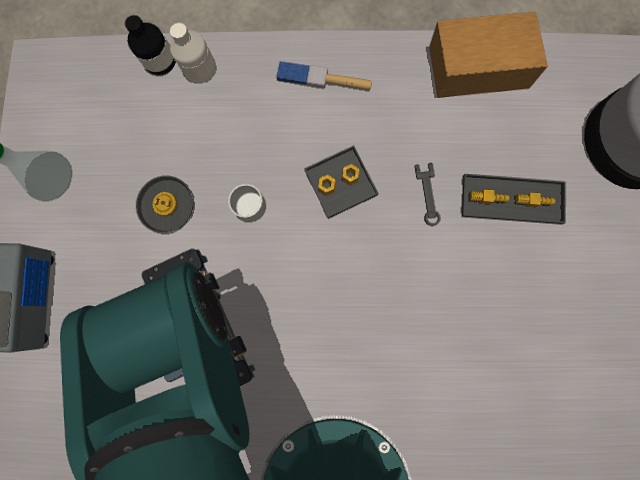

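View pics/s4z.png

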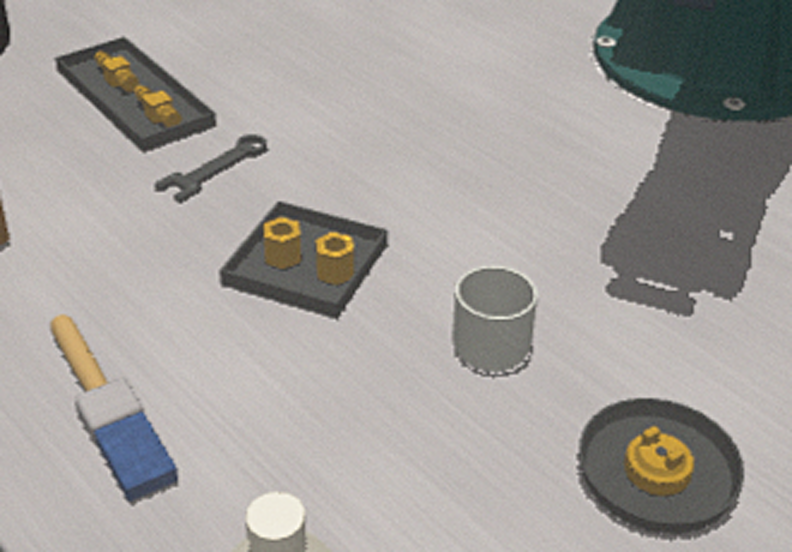

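In both views the nuts stand clear of each other in the square tray at (326,185) and (350,174). The tails lie end to end in the long tray at (488,197) and (534,199), and the cap is horns up in the dish at (164,204). The cup and spanner haven't moved. Handing in.

Run:
```python
from h import *
print(np.abs(st()["dq"]).max()); print(r.sign_off())
```

```text
0.04097803911996724
the job is handed in; nothing more can be done
None
```

All five fittings are in their trays and let go, and the job was handed in at about 42 s of the 128 s allowed. The sign-off reports no verdict, so the result rests on my last camera checks.

| Part | Rests in | Distance from tray centre | Allowed |
|---|---|---|---|
| Two nuts, standing | square tray | about 24 and 29 mm, along its own axis | 42 mm |
| Two hose tails, end to end | long tray | about 41 and 52 mm along its length | 95 mm |
| Air cap, horns up | round dish | about 1 mm | 36 mm |

- **How they rest:** in the last top and scene pictures all five look flat on the tray floors, clear of the rims and of each other. I judged level and height by eye.
- **Bystanders:** the paint cup and spanner appear unmoved in the last pictures, judged by eye. I saw no contact force above about 2.2 N in the readings after each move.
- **One disagreement:** the top and wrist cameras put the square tray's centre about 6 mm apart. I placed the nuts from roughly the midpoint of the two; the nut offsets in the table use the top camera's centre.

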